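# Hang rinsed blender beakers and a mug on the warm-air draining stand

## Robot

A 6-joint arm with a two-finger parallel gripper is mounted at the origin on the work surface. World frame = base frame: x ahead of the robot, y to its left, z up, the work surface at z = 0. Lengths are in m, angles in rad, forces in N, time in s.
With the tool pointing down it reaches from about 0.35 to 1 m from the base axis. Payload 7.1 kg.
Tool frame: the origin (TCP) lies on the centre line of the jaws, within the pads' length; the fingertips stand 22 mm ahead of it and the grasp point (between the pads) lies 3 mm ahead of it; z points along the fingers, x is the direction in which the jaws open and shut, and the axes are right-handed (so a half turn about z gives the same grasp; the last joint's range is limited). The gripper opens to 85 mm and grips with 20 to 120 N. Pads are 22 mm wide; open, the fingers measure 114 mm over their backs; the gripper's body (76 mm by 85 mm) begins 54 mm behind the grasp point. The pads swing forward as they close: fully open they stand 13 mm farther back than shut.
Start: joints at [1.252, 0.423, 1.63, -0, 1.089, -0.019], TCP at [0.185, 0.597, 0.253] pointing down, gripper open.
Joint ranges: [-3, 3], [-0.9, 2.11], [0.09, 2.58], [-1.31, 4.45], [0.11, 2.69], [-2.54, 2.54]. Speed limits (rad/s): [2.39, 2.39, 3.01, 3.14, 3.14, 3.14].

## Interface

Orientations are given as [roll, pitch, yaw] about the fixed x, y, z axes, in that order (R = Rz(yaw) Ry(pitch) Rx(roll)).
In Python, from plant import robot gives the robot as it stands. The module is installed in compiled form; this text tells all that it offers.
- The arm moves only by the tool apply_moves, never from a script. Its argument "plan" is a list of rows, each an object of numbers: "x", "y", "z": the shift along the world's x, y, z in m; "wx", "wy", "wz": the turn, a rotation vector about the world's x, y, z in degrees. In form: [{"x": .., "y": .., "z": .., "wx": .., "wy": .., "wz": ..}, ...]. A call has 1 to 10 rows; each row is the pose to reach, as a shift and turn from the pose measured when the call began; what a row does not reach only later rows make up. A row lasts 1/12 s, in which the tool goes at most 41.7 mm and 7.16 degrees, less where a joint would pass 70% of its speed; a pose out of reach is approached as far as the arm can. A call with a gripper value outside its range is refused whole. "hand" is the gripper's target within -1 to 1 (fully open at 1, half-way at 0, shut at -1), set as the call begins (left out, the last holds). The fingers move at their own pace and stop on an object; "squeeze" is the grip in N (left out, the last holds). Time passes only in rows, so rows that repeat a pose let the fingers close. It gives the time, the measured TCP pose, the force and the opening at its end, in the units of the state.
- robot.state(): the state, without advancing time (a new reading comes with each control period).
- robot.read_camera(name): name is "side" or "top" or "wrist"; returns (picture, depth): 480x640x3 uint8, blue, green, red; 480x640 float32, m along the optical axis (not along the pixel's ray), 0 where there is no reading.
- robot.camera_model(name): a dict with "mtx" (3x3 intrinsics, pixels), "rvec" (rotation vector, rad) and "tvec" (3), from world to camera coordinates, as OpenCV has them; the wrist camera has in their place "hand_eye" (4x4, takes a point from camera to tool coordinates, whose origin is the TCP and whose axes are the tool frame's). Camera axes: x right, y down, z forward; pixel columns grow to the right and rows downward; lengths in m; the calibration is good to about 2 mm. A picture is of the moment at which its call begins: read the wrist's pose just before it. camera_model takes no time and is no camera call.
- robot.sign_off(): hands the job in, once; it reports no verdict.
Trained networks look in the newest picture that a camera, given by its name, has taken for a name from the list of things; names that differ only in an ending like _2 or _b are one class to them, and where a whole thing is asked for, a point or a joint stands for the part that bears it (a point fixed in the world has none). Each returns a list of dicts, best first, with "score" (0 to 1); they miss things now and then, are a little off and sometimes report something else, mostly with a low value. They report only what shows in the picture. A call takes as long as a camera call. They do not tell look-alikes from the thing itself.
- robot.silhouettes(camera, query): "region" (480x640 bool, what is visible of it) and "bbox" ([centre column, centre row, width, height] in pixels, round what is visible of it).
The state is a dict: "time_s": time; "joints": joint angles; "qvel": joint speeds; "effort": joint torques, N m; "tool_pos": TCP position; "tcp_rot": TCP orientation; "ft_force": force on the tool from outside, world axes, zero at the start; "moment": the same for the moment, N m; "width": opening from 0.0 (shut) to 1.0 (fully open).
Only numpy, scipy, OpenCV 4.12 (cv2) and the standard library are available. Lean on these libraries where they do the work, as an engineer would, in place of code of your own. Each camera call takes 0.05 s, during which the arm holds its last target.

## Task

Hang the two rinsed beakers and the mug that stand mouth-down on the rubber mat on free pegs of the draining stand: mouth-down, each pushed fully home so that the inside of its base rests on the peg's tip and its mouth hangs clear of the panel (only the long pegs are long enough for a beaker). When all three hang, press over the rocker switch at the stand's left end (as seen from the robot) so that it snaps to on. Do not drop a cup, do not knock off the two cups that already hang, and leave everything else where it is.

Things in the scene. Friction and masses are not known exactly. Their poses are not given: they have to be found in the camera images.
- beaker_a_center (a point): First beaker, grey plastic, straight: 66 mm outside, 60 mm inside diameter, 115 mm tall, closed base 5 mm thick (inside depth 110 mm), 140 g; fits long pegs only. Stands mouth-down on the 3 mm rubber mat, any yaw. Point: on its axis, half-way up; z axis from mouth to closed base (up at the start)
- beaker_b_center (a point): Second beaker, grey plastic, straight: 66 mm outside, 60 mm inside diameter, 115 mm tall, closed base 5 mm thick (inside depth 110 mm), 140 g; fits long pegs only. Stands mouth-down on the 3 mm rubber mat, any yaw. Point: on its axis, half-way up; z axis from mouth to closed base (up at the start)
- mug_center (a point): White ceramic mug, straight: 66 mm outside, 60 mm inside diameter, 88 mm tall, base 5 mm thick (inside depth 83 mm), 240 g; fits any peg. Its handle, on its own +x side, reaches 60 mm from the axis, is 9 mm thick and spans 18 to 72 mm from the mouth. Stands mouth-down on the mat, any yaw. Point: on its axis, half-way up; z axis from mouth to base (up at the start)
- stand: Draining stand, fixed: white wedge housing, steel panel rising at 35 degrees away from the robot, two rows of three pegs square to it (110 mm apart, rows 115 mm apart up the slope). Origin: on the table under its middle; x to its back, y to its left; spans x -173..114, y -170..170 mm, 181 mm tall at the back; left of that to y 250 a grey switch pod 90 mm tall. Front: drip gutter 26 mm tall
- rocker (a joint): The stand's rocker switch, a black paddle 66 mm long (front to back) and 36 mm wide on top of the control pod. 0 rad = off, its front end (towards the robot) stands raised; 0.5 rad = on, front end down. A spring holds it at either end: pressing down the raised front end with about 3 N snaps it over at 0.25 rad
- rocker_end (a point): Top of the rocker's front end, 26 mm in front of its pivot, where it is pressed straight down; about 108 mm above the table when off and some 13 mm lower when on. Its x and y axes keep the direction of the stand's in the level
- peg_long_a: Long peg of the stand, fixed: steel tube 32 mm in diameter, tip chamfered to an 18 mm flat. Origin: on its axis at its root, in the panel; z runs out along the peg, leaning 35 degrees from upright towards the robot; the tip is 125 mm along z. x runs up the panel's slope, y level along the row; free at the start
- peg_short_a: Short peg of the stand, fixed: steel tube 32 mm in diameter, tip chamfered to an 18 mm flat. Origin: on its axis at its root, in the panel; z runs out along the peg, leaning 35 degrees from upright towards the robot; the tip is 98 mm along z. x runs up the panel's slope, y level along the row; taken at the start by a mug
- peg_short_b: Short peg of the stand, fixed: steel tube 32 mm in diameter, tip chamfered to an 18 mm flat. Origin: on its axis at its root, in the panel; z runs out along the peg, leaning 35 degrees from upright towards the robot; the tip is 98 mm along z. x runs up the panel's slope, y level along the row; free at the start
- peg_long_b: Long peg of the stand, fixed: steel tube 32 mm in diameter, tip chamfered to an 18 mm flat. Origin: on its axis at its root, in the panel; z runs out along the peg, leaning 35 degrees from upright towards the robot; the tip is 125 mm along z. x runs up the panel's slope, y level along the row; taken at the start by a beaker
- peg_long_c: Long peg of the stand, fixed: steel tube 32 mm in diameter, tip chamfered to an 18 mm flat. Origin: on its axis at its root, in the panel; z runs out along the peg, leaning 35 degrees from upright towards the robot; the tip is 125 mm along z. x runs up the panel's slope, y level along the row; free at the start
- peg_short_c: Short peg of the stand, fixed: steel tube 32 mm in diameter, tip chamfered to an 18 mm flat. Origin: on its axis at its root, in the panel; z runs out along the peg, leaning 35 degrees from upright towards the robot; the tip is 98 mm along z. x runs up the panel's slope, y level along the row; free at the start
- hung_beaker_center (a point): A beaker like the others that already hangs on a long peg; centre, half-way up. Leave it
- hung_mug_center (a point): A mug like the other that already hangs on a short peg of the front row; centre, half-way up. Leave it
- descaler_center (a point): Bystander: white plastic bottle, 58 mm in diameter, 185 mm tall, among the cups on the mat; centre, half-way up
- carton_center (a point): Bystander: small cardboard carton, 55 x 70 x 118 mm (x, y, z), among the cups on the mat; centre
- jar_center (a point): Bystander: closed glass jar, 62 mm in diameter, 108 mm tall, among the cups on the mat; centre, half-way up
- canister_center (a point): Bystander: closed steel canister, 76 mm in diameter, 162 mm tall with its knob, behind the mat; centre, half-way up
- drip_tray_center (a point): Bystander: black drip tray 110 x 150 x 24 mm between the robot and the mat; centre
- brush_center (a point): Bystander: hand brush about 200 mm long lying left of the robot, in front of the stand; its middle
There are look-alikes about, which are no part of the job. What is shaped like the part that bears beaker_a_center but blue or orange is not meant.

How it is judged:
By the outcome, as a careful person would: the job done as asked, in the order asked, and still so for the second after the job is handed in, with the robot touching nothing.
It also fails if it takes over 72 s, if anything falls off the work surface, if the arm or the gripper's body presses on something with over 40 N, if the wrist force passes 120 N, or if a joint passes its speed limit or range.

## Working session

There is one attempt and no reset: what is moved stays moved. The work goes in short steps, Python scripts to look and compute and a tool call to move; the robot and the scene stay as the last step left them, time stands still between calls to the robot, and variables do not carry over. Pictures are saved under pics/ and viewed, and the job is handed in when it is done.

Besides the shell and the picture viewer there is one more tool, called after ">>>" as name([rows], argument=value, ...), one row to a line, values as JSON. apply_moves: Moves the arm, as the interface text tells. Its arguments: {"type":"object","properties":{"plan":{"type":"array"},"hand":{"type":"number"},"squeeze":{"type":"number"}},"required":["plan"]}

```bash
mkdir -p pics; ls; python3 - <<'E'
from plant import robot
import cv2,numpy as np
s=robot.state();print({k:np.round(v,3) for k,v in s.items()})
for n in ["side","top","wrist"]:
    p,d=robot.read_camera(n); cv2.imwrite(f"pics/{n}0.png",p); np.save(f"{n}0.npy",d)
    m=robot.camera_model(n); print(n,{k:np.round(v,4).tolist() for k,v in m.items()})
E
```

```text
pics
{'time_s': np.float64(0.0), 'joints': array([ 1.252,  0.424,  1.631,  0.   ,  1.089, -0.019]), 'qvel': array([-0.   , -0.001, -0.001,  0.001, -0.   , -0.001]), 'effort': array([-1.0000e-03, -5.5738e+01, -2.8174e+01, -0.0000e+00,  7.0000e-03,
       -0.0000e+00]), 'tool_pos': array([0.184, 0.597, 0.253]), 'tcp_rot': array([-3.142e+00,  2.000e-03,  1.271e+00]), 'ft_force': array([-0.251, -0.464,  0.16 ]), 'moment': array([-0.053,  0.003,  0.022]), 'width': np.float64(1.002)}
side {'mtx': [[454.252, 0.0, 314.1554], [0.0, 454.252, 242.6777], [0.0, 0.0, 1.0]], 'rvec': [2.0908, -0.0904, 0.0721], 'tvec': [-0.5217, 0.1207, 1.2388]}
top {'mtx': [[555.1167, 0.0, 317.6204], [0.0, 555.1167, 238.0242], [0.0, 0.0, 1.0]], 'rvec': [2.1734, -2.1268, 0.1414], 'tvec': [-0.0532, 0.5357, 1.3613]}
wrist {'mtx': [[406.0024, 0.0, 325.4016], [0.0, 406.0024, 235.486], [0.0, 0.0, 1.0]], 'hand_eye': [[1.0, -0.0003, 0.0003, -0.0005], [0.0002, 0.9558, 0.2939, -0.0758], [-0.0004, -0.2939, 0.9558, -0.1197], [0.0, 0.0, 0.0, 1.0]]}
```

View pics/side0.png

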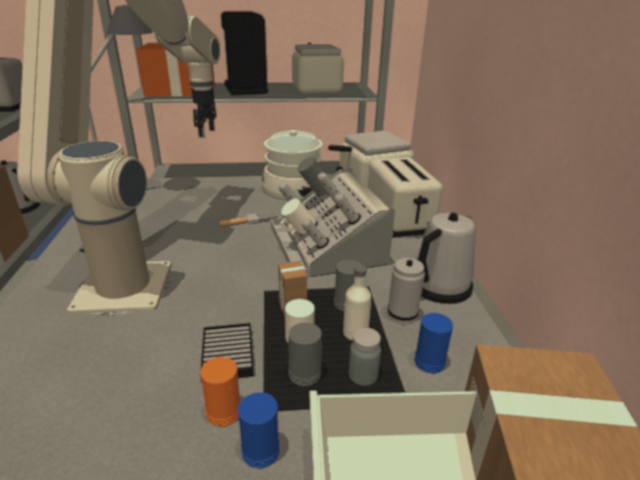

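View pics/top0.png

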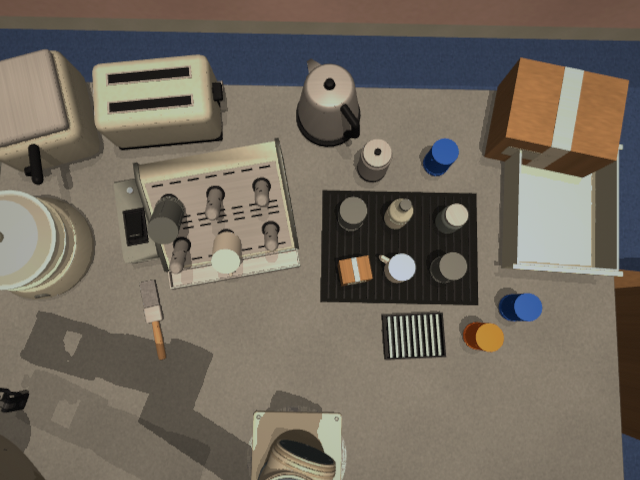

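View pics/wrist0.png

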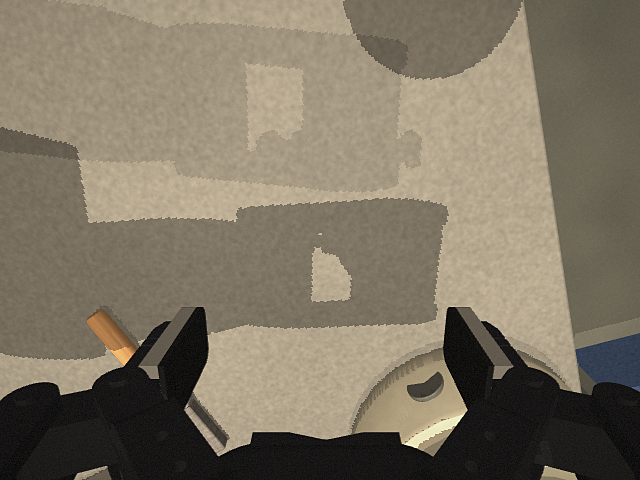

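The top view shows the grey beakers at (352,212) and (450,266), the mug at (400,267) with its handle towards (384,260), and the stand around (215,215). The blue and orange look-alikes are off the mat. The back-left peg at (165,215) holds a beaker and the front-middle peg at (226,255) holds a mug. Next I'll measure all of these.

```bash
cat > h.py <<'E'
import numpy as np,cv2
from scipy.spatial.transform import Rotation as R
from plant import robot
def cam(n):
    m=robot.camera_model(n); 
    if 'rvec' in m:
        Rm=cv2.Rodrigues(np.array(m['rvec'],float))[0]; T=np.eye(4);T[:3,:3]=Rm;T[:3,3]=np.ravel(m['tvec']); return np.array(m['mtx']),np.linalg.inv(T)
    s=robot.state();T=np.eye(4);T[:3,:3]=R.from_euler('xyz',s['tcp_rot']).as_matrix();T[:3,3]=s['tool_pos']
    return np.array(m['mtx']),T@np.array(m['hand_eye'])
def cloud(n,d,KT=None):
    K,T=KT or cam(n)
    v,u=np.mgrid[:480,:640]
    P=np.stack([(u-K[0,2])/K[0,0]*d,(v-K[1,2])/K[1,1]*d,d],-1)
    W=P@T[:3,:3].T+T[:3,3]; W[d<=0]=np.nan; return W
E
python3 - <<'E'
from h import *
t=cv2.imread('pics/top0.png');d=np.load('top0.npy');W=cloud('top',d)
c=t[100:320,110:320];cv2.imwrite('pics/c1.png',cv2.resize(c,None,fx=2.8,fy=2.7,interpolation=cv2.INTER_CUBIC))
c=t[180:310,310:490];cv2.imwrite('pics/c2.png',cv2.resize(c,None,fx=4,fy=4,interpolation=cv2.INTER_CUBIC))
for u,v in [(352,207),(450,262),(401,266),(384,260),(400,207),(456,215),(355,270),(340,300),(375,148),(133,226),(400,340)]: print((u,v),np.round(W[v-2:v+3,u-2:u+3].reshape(-1,3).mean(0),3))
for q in ['beaker_a_center','mug_center','rocker','stand','peg_long_a','peg_short_b','hung_mug_center']:
    for n in ['top','side']:
        for x in robot.silhouettes(n,q)[:8]:
            m=x['region'];print(n,q,round(x['score'],2),np.round(x['bbox'],0),m.sum())
print(robot.state()['time_s'])
E
```

```text
(352, 207) [ 0.602 -0.122  0.118]
(450, 262) [ 0.475 -0.355  0.119]
(401, 266) [ 0.466 -0.243  0.092]
(384, 260) [ 0.483 -0.207  0.053]
(400, 207) [nan nan nan]
(456, 215) [ 0.589 -0.372  0.112]
(355, 270) [ 0.451 -0.131  0.122]
(340, 300) [ 0.384 -0.102  0.003]
(375, 148) [ 0.738 -0.173  0.153]
(133, 226) [0.547 0.403 0.102]
(400, 340) [ 0.287 -0.253  0.012]
top beaker_a_center 0.88 [484. 336.  41.  30.] 987
top beaker_a_center 0.77 [441. 159.  37.  34.] 937
top beaker_a_center 0.72 [520. 308.  45.  31.] 1041
top beaker_a_center 0.55 [449. 269.  38.  32.] 918
top beaker_a_center 0.15 [224. 232.  13.   5.] 24
side beaker_a_center 0.79 [220. 392.  41.  74.] 2230
side beaker_a_center 0.65 [433. 341.  42.  58.] 1747
side beaker_a_center 0.6 [260. 428.  41.  79.] 2681
side beaker_a_center 0.59 [306. 354.  31.  60.] 1901
top mug_center 0.87 [400. 270.  36.  36.] 748
side mug_center 0.96 [301. 318.  31.  41.] 743
top rocker 0.79 [134. 227.  19.  27.] 401
top rocker 0.63 [448. 271.  35.  28.] 826
side rocker 0.56 [347. 285.  30.  50.] 775
side rocker 0.46 [308. 188.  11.   5.] 47
top stand 0.88 [204. 214. 186. 153.] 16019
side stand 0.55 [332. 223. 126. 108.] 7215
top peg_long_a 0.92 [217. 204.  22.  34.] 502
top peg_long_a 0.77 [179. 256.  24.  33.] 521
top peg_long_a 0.43 [205. 214. 186. 151.] 16320
top peg_long_a 0.23 [451. 219.  31.  30.] 670
side peg_long_a 0.74 [294. 197.  25.  29.] 201
side peg_long_a 0.59 [329. 190.  24.  33.] 300
side peg_long_a 0.42 [357. 304.  32.  76.] 1404
top peg_short_b 0.79 [271. 238.  17.  33.] 428
top peg_short_b 0.65 [260. 192.  17.  29.] 356
top peg_short_b 0.36 [225. 232.  17.   8.] 36
side peg_short_b 0.94 [348. 209.  25.  34.] 378
side peg_short_b 0.58 [317. 233.  25.  27.] 383
top hung_mug_center 0.88 [226. 254.  35.  43.] 1043
top hung_mug_center 0.63 [166. 220.  30.  47.] 1291
top hung_mug_center 0.52 [168. 197.  14.   1.] 36
side hung_mug_center 0.56 [298. 216.  36.  36.] 712
0.85
```

View pics/c1.png

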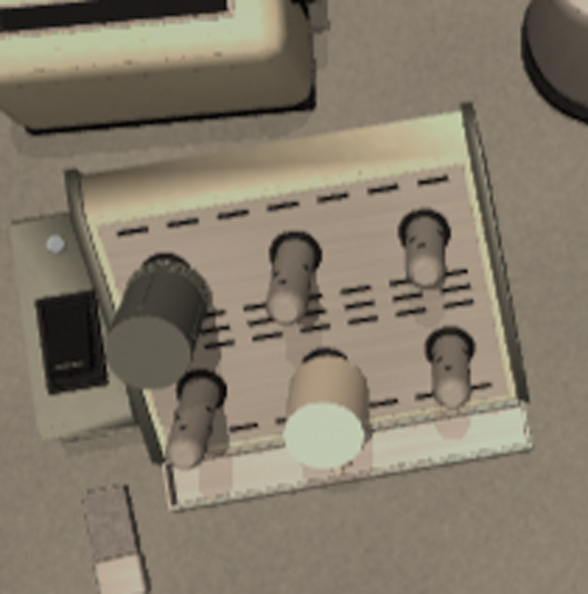

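View pics/c2.png

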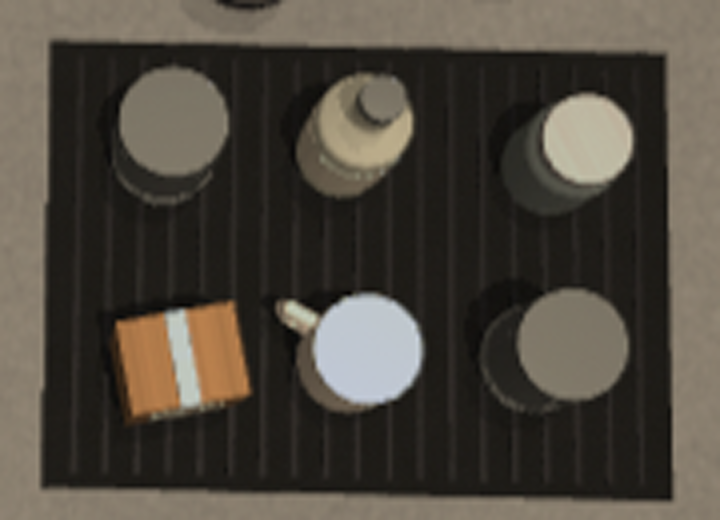

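```bash
python3 - <<'E'
from h import *
t=cv2.imread('pics/side0.png')
c=t[150:290,250:410];cv2.imwrite('pics/s1.png',cv2.resize(c,None,fx=4.5,fy=4.2,interpolation=cv2.INTER_CUBIC))
d=np.load('top0.npy');W=cloud('top',d)
# panel plane: sample region inside stand
reg=W[175:265,150:290].reshape(-1,3);reg=reg[~np.isnan(reg[:,0])]
best=0;rng=np.random.default_rng(0)
for i in range(2000):
    p=reg[rng.choice(len(reg),3,False)];n=np.cross(p[1]-p[0],p[2]-p[0]);l=np.linalg.norm(n)
    if l<1e-6: continue
    n/=l; n*=np.sign(n[2])
    if not .7<n[2]<.9: continue
    k=abs((reg-p[0])@n)<.002
    if k.sum()>best: best=k.sum();K=k
P=reg[K];c0=P.mean(0);n=np.linalg.svd(P-c0)[2][2];n*=np.sign(n[2])
print('plane',best,len(reg),n,np.degrees(np.arccos(n[2])),'yaw',np.degrees(np.arctan2(-n[1],-n[0])),c0)
from scipy.optimize import least_squares
for nm,n_,q in [(a,b,c) for c in('peg_long_a','peg_short_b') for a in('top','side') for b in(0,1)]:
    pass
for q in ['peg_long_a','peg_short_b']:
  for n2 in ['top','side']:
    Wc=W if n2=='top' else cloud('side',np.load('side0.npy'))
    for x in robot.silhouettes(n2,q)[:2]:
        m=cv2.erode(x['region'].astype(np.uint8),np.ones((3,3)))>0
        p=Wc[m];p=p[~np.isnan(p[:,0])]
        h=(p-c0)@n
        y=np.arctan2(-n[1],-n[0]);xs=np.array([np.cos(y)*np.cos(.6109),np.sin(y)*np.cos(.6109),np.sin(.6109)]);ys=np.cross(n,xs)
        k=(h>.02)
        a=(p-c0)@xs;b=(p-c0)@ys
        f=least_squares(lambda z:np.hypot(a[k]-z[0],b[k]-z[1])-.016,[a[k].mean()+.0,b[k].mean()],loss='soft_l1',f_scale=.002)
        root=c0+f.x[0]*xs+f.x[1]*ys
        print(q,n2,np.round(x['bbox']),'hmax',np.sort(h)[-5:].round(3),'root',root.round(4),'ab',f.x.round(4),k.sum(),np.sqrt(f.cost/k.sum()).round(4))
E
```

```text
plane 4295 12550 [-0.56628261 -0.1112544   0.8166679 ] 35.247384155206824 yaw 11.11501974992985 [0.58225874 0.18611552 0.10807654]
peg_long_a top [217. 204.  22.  34.] hmax [0.126 0.127 0.127 0.128 0.129] root [0.622  0.2023 0.1376] ab [0.0514 0.0083] 317 0.0019
peg_long_a top [179. 256.  24.  33.] hmax [0.126 0.127 0.127 0.128 0.129] root [0.508  0.291  0.0712] ab [-0.0643  0.1173] 340 0.0018
peg_long_a side [294. 197.  25.  29.] hmax [0.122 0.122 0.122 0.123 0.124] root [0.5114 0.294  0.074 ] ab [-0.0595  0.1195] 126 0.0017
peg_long_a side [329. 190.  24.  33.] hmax [0.121 0.121 0.123 0.123 0.124] root [0.6258 0.2041 0.1404] ab [0.0564 0.0092] 200 0.0016
peg_short_b top [271. 238.  17.  33.] hmax [0.099 0.099 0.1   0.1   0.101] root [0.5512 0.0754 0.0718] ab [-0.0633 -0.1026] 257 0.0019
peg_short_b top [260. 192.  17.  29.] hmax [0.099 0.099 0.099 0.1   0.102] root [0.6432 0.0941 0.1375] ab [ 0.0513 -0.102 ] 212 0.0021
peg_short_b side [348. 209.  25.  34.] hmax [0.094 0.095 0.095 0.095 0.096] root [0.6466 0.0958 0.1401] ab [ 0.0558 -0.101 ] 204 0.0014
peg_short_b side [317. 233.  25.  27.] hmax [0.094 0.095 0.095 0.095 0.097] root [0.5544 0.0774 0.0742] ab [-0.059  -0.1013] 201 0.0016
```

View pics/s1.png

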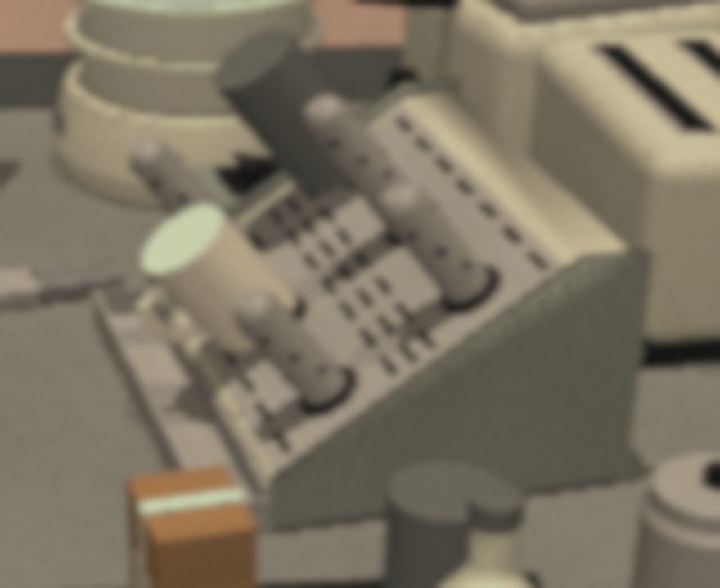

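```bash
python3 - <<'E'
from h import *
for n in ['top','side']:
    W=cloud(n,np.load(n+'0.npy')).reshape(-1,3);W=W[~np.isnan(W[:,0])]
    for nm,c,H in [('a',(.602,-.122),.118),('b',(.475,-.355),.118),('mug',(.466,-.243),.091)]:
        k=(np.hypot(W[:,0]-c[0],W[:,1]-c[1])<.05)&(abs(W[:,2]-H)<.006)
        p=W[k][:,:2].astype(np.float32);(cx,cy),r=cv2.minEnclosingCircle(p)
        print(n,nm,k.sum(),round(cx,4),round(cy,4),round(r,4),'mean',p.mean(0).round(4),'ztop',np.median(W[k][:,2]).round(4))
        if nm=='mug':
            k=(W[:,2]>.02)&(W[:,2]<.08);rr=np.hypot(W[:,0]-cx,W[:,1]-cy);k&=(rr>.037)&(rr<.062)
            q=W[k];print('handle',k.sum(),np.degrees(np.arctan2(*(q[:,:2].mean(0)-[cx,cy])[::-1])),q.mean(0),rr[k].max())
    k=(abs(W[:,0]-.56)<.07)&(abs(W[:,1]-.40)<.05)&(W[:,2]>.092)
    q=W[k];print('pod',n,k.sum(),q.min(0),q.max(0));
    print('rim of descaler/carton', [ (W[(np.hypot(W[:,0]-a,W[:,1]-b)<.05)&(W[:,2]>.1)].mean(0).round(3)) for a,b in [(.6,-.24),(.45,-.131)]])
E
```

```text
top a 576 0.5935 -0.1242 0.0333 mean [ 0.5932 -0.1245] ztop 0.1184
top b 599 0.4657 -0.3602 0.0331 mean [ 0.4656 -0.3601] ztop 0.1187
top mug 576 0.4629 -0.2444 0.0334 mean [ 0.4625 -0.244 ] ztop 0.0915
handle 45 60.83675148197483 [ 0.4857448  -0.20337207  0.05918192] 0.05822747493455055
pod top 1154 [0.49066711 0.35007263 0.09202358] [0.62995732 0.4493127  0.17794066]
rim of descaler/carton [array([ 0.59 , -0.234,  0.143]), array([ 0.452, -0.131,  0.121])]
side a 282 0.5988 -0.1241 0.0353 mean [ 0.5917 -0.1256] ztop 0.1185
side b 632 0.4687 -0.3596 0.035 mean [ 0.4692 -0.3634] ztop 0.1181
side mug 472 0.4674 -0.243 0.0346 mean [ 0.4665 -0.2472] ztop 0.0911<stdin>:10: RuntimeWarning: Mean of empty slice.
  ret = um.true_divide(
Traceback (most recent call last):
ValueError: zero-size array to reduction operation maximum which has no identity
```

>>> apply_moves([
  {"x":0.0,"y":-0.03,"z":0.03,"wz":-5},
  {"x":0.41,"y":-0.72,"z":0.06,"wz":-84},
  {"x":0.41,"y":-0.72,"z":0.06,"wz":-84},
  {"x":0.41,"y":-0.72,"z":0.06,"wz":-84},
  {"x":0.41,"y":-0.72,"z":0.06,"wz":-84},
  {"x":0.41,"y":-0.72,"z":0.06,"wz":-84},
  {"x":0.41,"y":-0.72,"z":0.06,"wz":-84},
  {"x":0.41,"y":-0.72,"z":0.06,"wz":-84},
  {"x":0.41,"y":-0.72,"z":0.06,"wz":-84},
  {"x":0.41,"y":-0.72,"z":0.06,"wz":-84},
], hand=1, squeeze=40)

```text
invalid input
```

>>> apply_moves([
  {"x":0.0,"y":-0.03,"z":0.03,"wx":0,"wy":0,"wz":-5},
  {"x":0.41,"y":-0.72,"z":0.06,"wx":0,"wy":0,"wz":-84},
  {"x":0.41,"y":-0.72,"z":0.06,"wx":0,"wy":0,"wz":-84},
  {"x":0.41,"y":-0.72,"z":0.06,"wx":0,"wy":0,"wz":-84},
  {"x":0.41,"y":-0.72,"z":0.06,"wx":0,"wy":0,"wz":-84},
  {"x":0.41,"y":-0.72,"z":0.06,"wx":0,"wy":0,"wz":-84},
  {"x":0.41,"y":-0.72,"z":0.06,"wx":0,"wy":0,"wz":-84},
  {"x":0.41,"y":-0.72,"z":0.06,"wx":0,"wy":0,"wz":-84},
  {"x":0.41,"y":-0.72,"z":0.06,"wx":0,"wy":0,"wz":-84},
  {"x":0.41,"y":-0.72,"z":0.06,"wx":0,"wy":0,"wz":-84},
], hand=1, squeeze=40)

```text
time_s: 1.88
tool_pos: [0.3764, 0.2436, 0.2975]
tcp_rot: [-3.141, -0.001, 0.053]
ft_force: [-0.1, -0.0, 0.6]
width: 0.998
```

>>> apply_moves([
  {"x":0.22,"y":-0.368,"z":-0.09,"wx":0,"wy":0,"wz":-14},
  {"x":0.22,"y":-0.368,"z":-0.09,"wx":0,"wy":0,"wz":-14},
  {"x":0.22,"y":-0.368,"z":-0.09,"wx":0,"wy":0,"wz":-14},
  {"x":0.22,"y":-0.368,"z":-0.09,"wx":0,"wy":0,"wz":-14},
  {"x":0.22,"y":-0.368,"z":-0.09,"wx":0,"wy":0,"wz":-14},
  {"x":0.22,"y":-0.368,"z":-0.09,"wx":0,"wy":0,"wz":-14},
  {"x":0.22,"y":-0.368,"z":-0.09,"wx":0,"wy":0,"wz":-14},
  {"x":0.22,"y":-0.368,"z":-0.09,"wx":0,"wy":0,"wz":-14},
  {"x":0.22,"y":-0.368,"z":-0.09,"wx":0,"wy":0,"wz":-14},
  {"x":0.22,"y":-0.368,"z":-0.09,"wx":0,"wy":0,"wz":-14},
])

```text
time_s: 2.72
tool_pos: [0.5856, -0.107, 0.2118]
tcp_rot: [-3.141, -0.001, -0.192]
ft_force: [0.1, 0.5, 0.2]
width: 1.003
```

```bash
python3 - <<'E'
from h import *
KT=cam('wrist');p,d=robot.read_camera('wrist');cv2.imwrite('pics/w1.png',p);W=cloud('wrist',d,KT)
print(robot.state()['tool_pos'])
W=W.reshape(-1,3);W=W[~np.isnan(W[:,0])]
for nm,c,H in [('a',(.596,-.124),.118),('b',(.467,-.36),.118),('mug',(.465,-.244),.091)]:
    k=(np.hypot(W[:,0]-c[0],W[:,1]-c[1])<.05)&(abs(W[:,2]-H)<.006)
    if k.sum()<20: continue
    q=W[k][:,:2].astype(np.float32);print(nm,k.sum(),cv2.minEnclosingCircle(q),q.mean(0))
E
```

```text
[ 0.58895706 -0.11242217  0.21058416]
a 9748 ((0.5956274271011353, -0.12400563061237335), 0.03327671438455582) [ 0.5956903  -0.12219354]
mug 2127 ((0.4795458912849426, -0.23343709111213684), 0.027717668563127518) [ 0.48003805 -0.23264438]
```

View pics/w1.png

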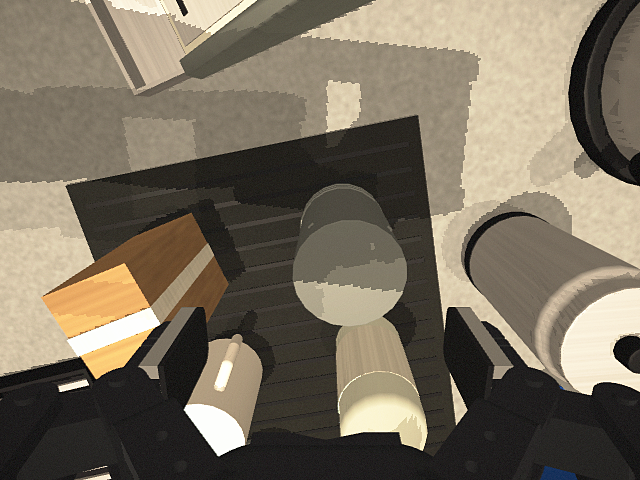

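The wrist view shows the grey beaker at (350,270), midway between the jaws, with the carton, bottle and canister clear of both fingers. It's grey, not blue or orange, so it's the right one. I'll descend and grip it.

>>> apply_moves([
  {"x":0.0066,"y":-0.011,"z":-0.01,"wx":0,"wy":0,"wz":0},
  {"x":0.0066,"y":-0.011,"z":-0.04,"wx":0,"wy":0,"wz":0},
  {"x":0.0066,"y":-0.011,"z":-0.08,"wx":0,"wy":0,"wz":0},
  {"x":0.0066,"y":-0.011,"z":-0.11,"wx":0,"wy":0,"wz":0},
  {"x":0.0066,"y":-0.011,"z":-0.11,"wx":0,"wy":0,"wz":0},
  {"x":0.0066,"y":-0.011,"z":-0.11,"wx":0,"wy":0,"wz":0},
  {"x":0.0066,"y":-0.011,"z":-0.11,"wx":0,"wy":0,"wz":0},
])

```text
time_s: 3.35
tool_pos: [0.5966, -0.1236, 0.1021]
tcp_rot: [3.14, -0.006, -0.194]
ft_force: [-0.0, -0.7, 1.2]
width: 0.994
```

>>> apply_moves([
  {"x":0,"y":0,"z":0,"wx":0,"wy":0,"wz":0},
  {"x":0,"y":0,"z":0,"wx":0,"wy":0,"wz":0},
  {"x":0,"y":0,"z":0,"wx":0,"wy":0,"wz":0},
  {"x":0,"y":0,"z":0,"wx":0,"wy":0,"wz":0},
  {"x":0,"y":0,"z":0,"wx":0,"wy":0,"wz":0},
], hand=-1, squeeze=40)

```text
time_s: 3.77
tool_pos: [0.5982, -0.1237, 0.1052]
tcp_rot: [3.14, -0.01, -0.193]
ft_force: [-2.2, 0.6, 8.7]
width: 0.768
```

```bash
cat >> h.py <<'E'
YAW=np.radians(11.2);TH=np.radians(35)
XS=np.array([np.cos(YAW)*np.cos(TH),np.sin(YAW)*np.cos(TH),np.sin(TH)]);NN=np.array([-np.sin(TH)*np.cos(YAW),-np.sin(TH)*np.sin(YAW),np.cos(TH)]);YS=np.cross(NN,XS)
ROOT={'lc':np.array([.624,.203,.139]),'la':np.array([.510,.2925,.0726]),'sb':np.array([.553,.0764,.073])}
def goal(peg,h,roll=0):
    "TCP at h along the peg; tool x = upslope rotated by roll about n"
    x=R.from_rotvec(NN*np.radians(roll)).apply(XS); M=np.stack([x,np.cross(-NN,x),-NN],1)
    return ROOT[peg]+h*NN,M
def delta(p,M=None):
    s=robot.state();dp=np.asarray(p)-s['tool_pos']
    r=[0,0,0]
    if M is not None: r=np.degrees((R.from_matrix(M)*R.from_euler('xyz',s['tcp_rot']).inv()).as_rotvec())
    print('t',round(float(s['time_s']),2),'pos',np.round(s['tool_pos'],4),'d',np.round(dp,4),'rot',np.round(r,2),'F',np.round(s['ft_force'],1),'w',round(float(s['width']),3),'q',np.round(s['joints'],2))
E
python3 -c "
from h import *
delta(*goal('lc',.252));print(NN,XS,YS)"
```

```text
t 3.77 pos [ 0.5982 -0.1237  0.1052] d [-0.116   0.2986  0.2402] rot [  0.14 -34.62  21.64] F [-2.2  0.6  8.7] w 0.768 q [-0.22  0.59  1.75 -0.    0.79 -0.03]
[-0.56265276 -0.11140825  0.81915204] [0.80355142 0.15910747 0.57357644] [-0.19423435  0.98095516  0.        ]
```

>>> apply_moves([
  {"x":0,"y":0,"z":0.01,"wx":0,"wy":0,"wz":0},
  {"x":0,"y":0,"z":0.04,"wx":0,"wy":0,"wz":0},
  {"x":0,"y":0,"z":0.08,"wx":0,"wy":0,"wz":0},
  {"x":0,"y":0,"z":0.12,"wx":0,"wy":0,"wz":0},
  {"x":0,"y":0,"z":0.16,"wx":0,"wy":0,"wz":0},
  {"x":0,"y":0,"z":0.2,"wx":0,"wy":0,"wz":0},
  {"x":0,"y":0,"z":0.23,"wx":0,"wy":0,"wz":0},
])

```text
time_s: 4.35
tool_pos: [0.5986, -0.1237, 0.3411]
tcp_rot: [3.139, -0.016, -0.193]
ft_force: [0.5, -0.5, -0.9]
width: 0.768
```

```bash
python3 -c "
from h import *
delta(*goal('lc',.252))"
```

```text
t 4.35 pos [ 0.5986 -0.1237  0.3411] d [-0.1164  0.2987  0.0043] rot [  0.15 -34.28  21.66] F [ 0.5 -0.5 -0.9] w 0.768 q [-0.22  0.31  1.59 -0.    1.23 -0.03]
```

>>> apply_moves([
  {"x":-0.03,"y":0.03,"z":0.03,"wx":0,"wy":-6,"wz":3},
  {"x":-0.05,"y":0.065,"z":0.035,"wx":0,"wy":-12,"wz":6},
  {"x":-0.07,"y":0.1,"z":0.035,"wx":0,"wy":-18,"wz":9},
  {"x":-0.09,"y":0.135,"z":0.035,"wx":0,"wy":-24,"wz":12},
  {"x":-0.1,"y":0.17,"z":0.035,"wx":0,"wy":-29,"wz":15},
  {"x":-0.11,"y":0.21,"z":0.035,"wx":0,"wy":-34.3,"wz":18},
  {"x":-0.1164,"y":0.25,"z":0.03,"wx":0.15,"wy":-34.3,"wz":21.7},
  {"x":-0.1164,"y":0.285,"z":0.015,"wx":0.15,"wy":-34.3,"wz":21.7},
  {"x":-0.1164,"y":0.2987,"z":0.004,"wx":0.15,"wy":-34.3,"wz":21.7},
  {"x":-0.1164,"y":0.2987,"z":0.004,"wx":0.15,"wy":-34.3,"wz":21.7},
])

```text
time_s: 5.18
tool_pos: [0.4806, 0.1775, 0.3446]
tcp_rot: [3.141, -0.61, 0.2]
ft_force: [-0.1, -0.2, -1.8]
width: 0.773
```

```bash
python3 -c "
from h import *
s=robot.state();M=R.from_euler('xyz',s['tcp_rot']).as_matrix()
for n in ['side','top','wrist']:
    KT=cam(n);p,d=robot.read_camera(n);cv2.imwrite('pics/i1%s.png'%n,p);np.save('i1%s.npy'%n,d)
    if n=='wrist': np.save('i1T.npy',KT[1])
delta(*goal('lc',.252))
c=cv2.imread('pics/i1side.png')[80:290,220:430];cv2.imwrite('pics/i1s.png',cv2.resize(c,None,fx=2.8,fy=2.8,interpolation=cv2.INTER_CUBIC))"
```

```text
t 5.33 pos [0.4821 0.1749 0.3462] d [ 0.0001  0.     -0.0008] rot [ 0.    0.08 -0.07] F [ 0.   0.2 -1.9] w 0.761 q [ 0.38 -0.06  2.13 -0.23  0.48  0.36]
```

View pics/i1s.png

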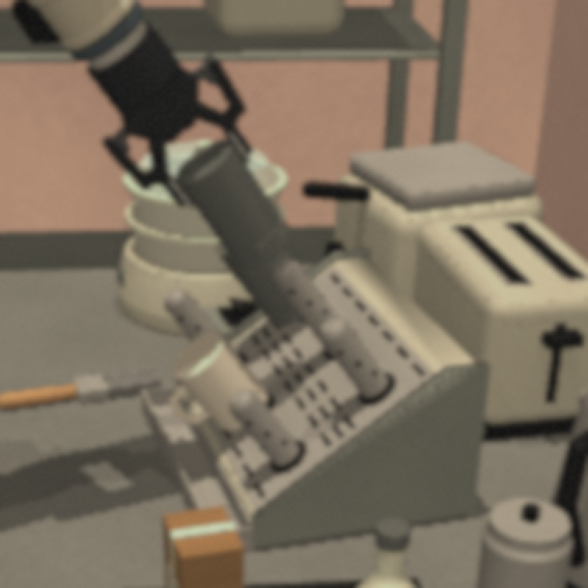

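View pics/i1wrist.png

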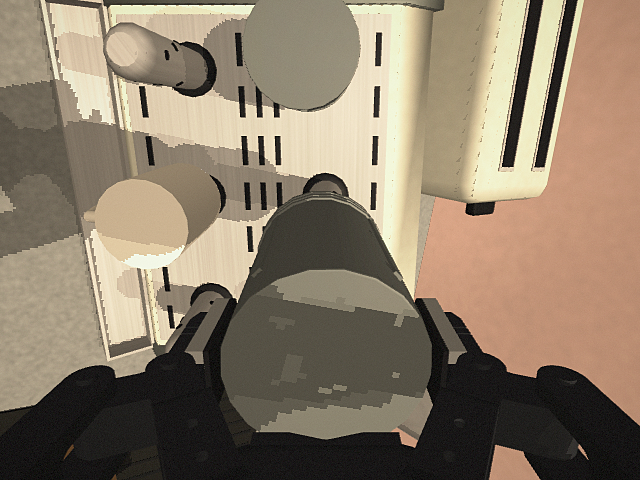

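The wrist view shows the beaker centred at column 326 with the root ring of long_c directly behind it at (326,190). Before inserting I'll check the beaker's axis against the peg numerically.

```bash
cat >> h.py <<'E'
from scipy.optimize import least_squares
def cyl(W,center,hlo,hhi,r,win=.05,root=None):
    "offset (a,b) along XS,YS of a cylinder parallel to NN, relative to center(root)"
    W=W.reshape(-1,3);W=W[~np.isnan(W[:,0])];q=W-center;h=q@NN;a=q@XS;b=q@YS
    k=(h>hlo)&(h<hhi)&(np.hypot(a,b)<win)
    if k.sum()<15: return None
    f=least_squares(lambda z:np.hypot(a[k]-z[0],b[k]-z[1])-r,[0,0],loss='soft_l1',f_scale=.002)
    return np.round(f.x*1000,1),int(k.sum()),round(float(np.sqrt(2*f.cost/k.sum())*1000),2)
E
python3 - <<'E'
from h import *
for n in ['wrist','top','side']:
    d=np.load('i1%s.npy'%n); KT=(np.array(robot.camera_model('wrist')['mtx']),np.load('i1T.npy')) if n=='wrist' else None
    W=cloud(n,d,KT)
    print(n,'beaker',cyl(W,ROOT['lc'],.16,.25,.033),'pegs',[cyl(W,ROOT[p],.02,.085,.016,.028) for p in ('lc','la','sb')])
    w=W.reshape(-1,3);q=w-ROOT['lc'];h=q@NN;print(np.nanmedian(h[(np.hypot(q@XS,q@YS)<.028)&(h>.25)&(h<.28)]))
E
```

```text
wrist beaker (array([-2.3,  0.2]), 7750, 1.47) pegs [(array([-1.5, -0.7]), 167, 0.2), (array([-1.7, -0.7]), 1276, 0.27), (array([-1. , -0.7]), 476, 0.39)]
0.2655469486076578
top beaker (array([-3.8,  1. ]), 479, 1.19) pegs [(array([-2.2, -0.6]), 156, 0.76), (array([-2.1, -1. ]), 182, 1.01), (array([-1.9, -0.7]), 164, 0.93)]
0.2668181689179945
side beaker (array([-0.4,  3. ]), 725, 1.83) pegs [(array([2.1, 0.2]), 145, 1.39), (array([ 1.8, -0.3]), 71, 1.51), (array([2.1, 0.3]), 216, 1.44)]
0.2646931912768398
```

>>> apply_moves([
  {"x":0.0113,"y":0.0022,"z":-0.0164,"wx":0,"wy":0,"wz":0},
  {"x":0.0281,"y":0.0056,"z":-0.041,"wx":0,"wy":0,"wz":0},
  {"x":0.045,"y":0.0089,"z":-0.0655,"wx":0,"wy":0,"wz":0},
  {"x":0.0591,"y":0.0117,"z":-0.086,"wx":0,"wy":0,"wz":0},
  {"x":0.0703,"y":0.0139,"z":-0.1024,"wx":0,"wy":0,"wz":0},
  {"x":0.0726,"y":0.0144,"z":-0.1057,"wx":0,"wy":0,"wz":0},
  {"x":0.0726,"y":0.0144,"z":-0.1057,"wx":0,"wy":0,"wz":0},
])

```text
time_s: 5.92
tool_pos: [0.5553, 0.1879, 0.2402]
tcp_rot: [3.14, -0.611, 0.195]
ft_force: [0.2, 0.3, -1.7]
width: 0.766
```

```bash
python3 -c "
from h import *
delta(*goal('lc',.117));f=robot.state()['ft_force'];print(f@NN,f@XS,f@YS)"
```

```text
t 5.92 pos [0.5553 0.1879 0.2402] d [ 0.0029  0.0021 -0.0053] rot [0.05 0.02 0.06] F [ 0.2  0.3 -1.7] w 0.766 q [ 0.35  0.24  2.1  -0.42  0.22  0.53]
-1.5533363144126109 -0.7621493999585046 0.2337055269028355
```

>>> apply_moves([
  {"x":0.0023,"y":0.001,"z":-0.0033,"wx":0,"wy":0,"wz":0},
  {"x":0.0039,"y":0.001,"z":-0.0057,"wx":0,"wy":0,"wz":0},
  {"x":0.0051,"y":0.0012,"z":-0.0074,"wx":0,"wy":0,"wz":0},
  {"x":0.0051,"y":0.0012,"z":-0.0074,"wx":0,"wy":0,"wz":0},
])

```text
time_s: 6.25
tool_pos: [0.5605, 0.189, 0.2335]
tcp_rot: [3.14, -0.612, 0.195]
ft_force: [0.5, 0.3, -2.5]
width: 0.767
```

```bash
python3 -c "
from h import *
delta(*goal('lc',.117));f=robot.state()['ft_force'];print(f@NN,f@XS,f@YS)"
```

```text
t 6.25 pos [0.5605 0.189  0.2335] d [-0.0024  0.001   0.0013] rot [0.04 0.08 0.07] F [ 0.5  0.3 -2.5] w 0.767 q [ 0.35  0.25  2.09 -0.44  0.21  0.56]
-2.4070567362129798 -0.9997240080071123 0.23324324362141383
```

>>> apply_moves([
  {"x":0.0011,"y":0.0002,"z":-0.0016,"wx":0,"wy":0,"wz":0},
  {"x":0.0023,"y":0.0005,"z":-0.0033,"wx":0,"wy":0,"wz":0},
  {"x":0.0028,"y":0.0006,"z":-0.0041,"wx":0,"wy":0,"wz":0},
])

```text
time_s: 6.5
tool_pos: [0.562, 0.1892, 0.2321]
tcp_rot: [3.14, -0.614, 0.195]
ft_force: [-43.2, -10.7, 49.2]
width: 0.768
```

```bash
python3 -c "
from h import *
delta(*goal('lc',.117));f=robot.state()['ft_force'];print(f@NN,f@XS,f@YS)
KT=cam('wrist');p,d=robot.read_camera('wrist');cv2.imwrite('pics/i2w.png',p);W=cloud('wrist',d,KT)
print(cyl(W,ROOT['lc'],.05,.115,.033))
w=W.reshape(-1,3);q=w-ROOT['lc'];h=q@NN;print(np.nanmedian(h[(np.hypot(q@XS,q@YS)<.028)&(h>.11)&(h<.15)]))
a=q@XS;b=q@YS;k=(abs(a)<.1)&(abs(b)<.1)&(abs(h)<.01);print('panel h',np.median(h[k]),k.sum())
"
```

```text
t 6.5 pos [0.562  0.1892 0.2321] d [-0.0038  0.0007  0.0027] rot [0.03 0.21 0.1 ] F [-43.2 -10.7  49.2] w 0.768 q [ 0.35  0.26  2.09 -0.46  0.2   0.58]
65.84645610195379 -8.230892220981795 -2.142654116096388
(array([-0. , -1.7]), 7832, 1.86)
0.12682487612429083
panel h -0.0017565213374801845 51461
```

View pics/i2w.png

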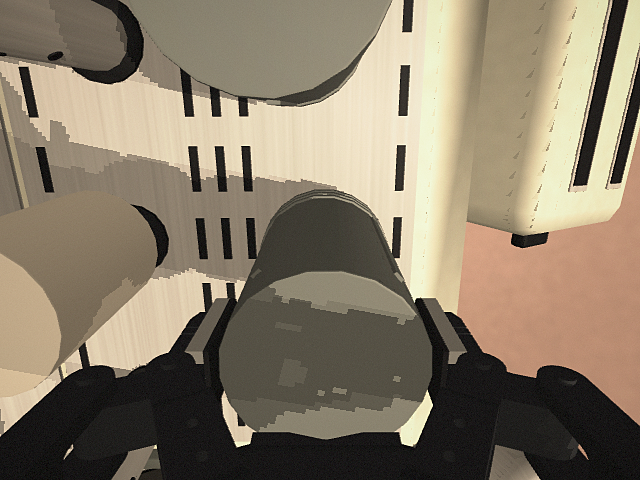

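Home: the wrist force jumped to 66 N along the peg and the base sits 128.6 mm above the panel, against 130 nominal. I'll ease off, open, and retreat along the peg axis.

>>> apply_moves([
  {"x":-0.001,"y":-0.0002,"z":0.0014,"wx":0,"wy":0,"wz":0},
  {"x":-0.001,"y":-0.0002,"z":0.0014,"wx":0,"wy":0,"wz":0},
])

```text
time_s: 6.72
tool_pos: [0.5607, 0.1892, 0.235]
tcp_rot: [3.141, -0.617, 0.195]
ft_force: [-0.2, 0.2, -2.2]
width: 0.764
```

>>> apply_moves([
  {"x":0,"y":0,"z":0,"wx":0,"wy":0,"wz":0},
  {"x":0,"y":0,"z":0,"wx":0,"wy":0,"wz":0},
  {"x":0,"y":0,"z":0,"wx":0,"wy":0,"wz":0},
  {"x":0,"y":0,"z":0,"wx":0,"wy":0,"wz":0},
], hand=1)

```text
time_s: 7.05
tool_pos: [0.561, 0.1893, 0.2349]
tcp_rot: [3.141, -0.617, 0.195]
ft_force: [-0.4, 0.8, 0.0]
width: 0.999
```

>>> apply_moves([
  {"x":-0.0084,"y":-0.0017,"z":0.0123,"wx":0,"wy":0,"wz":0},
  {"x":-0.0225,"y":-0.0045,"z":0.0328,"wx":0,"wy":0,"wz":0},
  {"x":-0.045,"y":-0.0089,"z":0.0655,"wx":0,"wy":0,"wz":0},
  {"x":-0.0675,"y":-0.0134,"z":0.0983,"wx":0,"wy":0,"wz":0},
  {"x":-0.075,"y":-0.0149,"z":0.1092,"wx":0,"wy":0,"wz":0},
])

```text
time_s: 7.47
tool_pos: [0.4853, 0.1745, 0.3479]
tcp_rot: [-3.141, -0.621, 0.194]
ft_force: [1.2, -0.0, -0.0]
width: 1.0
```

```bash
python3 -c "
from h import *
delta([.467,-.36,.25],R.from_euler('xyz',[np.pi,0,np.radians(-40)]).as_matrix())
KT=cam('wrist');p,d=robot.read_camera('wrist');cv2.imwrite('pics/i3w.png',p);W=cloud('wrist',d,KT)
print(cyl(W,ROOT['lc'],.02,.115,.033))
w=W.reshape(-1,3);q=w-ROOT['lc'];h=q@NN;print(np.nanmedian(h[(np.hypot(q@XS,q@YS)<.028)&(h>.11)&(h<.15)]))
"
```

```text
t 7.47 pos [0.4853 0.1745 0.3479] d [-0.0183 -0.5345 -0.0979] rot [  9.14  35.61 -49.45] F [ 1.2 -0.  -0. ] w 1.0 q [ 0.38 -0.06  2.13 -0.24  0.47  0.36]
(array([-8. , -1.5]), 1544, 1.77)
0.1278595130977613
```

View pics/i3w.png

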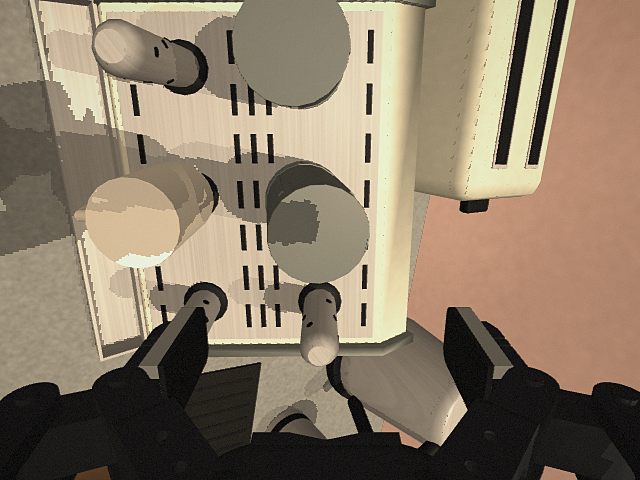

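The beaker hangs on long_c at (318,232), and the hung mug and hung beaker haven't moved. Next is beaker b.

>>> apply_moves([
  {"x":-0.02,"y":-0.03,"z":0.01,"wx":0.9,"wy":3.6,"wz":-4.9},
  {"x":-0.02,"y":-0.07,"z":0.01,"wx":1.8,"wy":7.1,"wz":-9.9},
  {"x":-0.02,"y":-0.11,"z":0.0,"wx":2.7,"wy":10.7,"wz":-14.8},
  {"x":-0.02,"y":-0.15,"z":-0.01,"wx":3.7,"wy":14.2,"wz":-19.8},
  {"x":-0.02,"y":-0.19,"z":-0.02,"wx":4.6,"wy":17.8,"wz":-24.7},
  {"x":-0.02,"y":-0.23,"z":-0.03,"wx":5.5,"wy":21.4,"wz":-29.7},
  {"x":-0.02,"y":-0.27,"z":-0.04,"wx":6.4,"wy":24.9,"wz":-34.6},
  {"x":-0.02,"y":-0.31,"z":-0.05,"wx":7.3,"wy":28.5,"wz":-39.6},
  {"x":-0.02,"y":-0.35,"z":-0.06,"wx":8.2,"wy":32,"wz":-44.5},
  {"x":-0.02,"y":-0.39,"z":-0.07,"wx":9.14,"wy":35.6,"wz":-49.5},
])

```text
time_s: 8.35
tool_pos: [0.4653, -0.2177, 0.2777]
tcp_rot: [3.14, 0.001, -0.704]
ft_force: [1.3, 0.1, -0.6]
width: 1.001
```

```bash
python3 -c "
from h import *
delta([.467,-.36,.22],R.from_euler('xyz',[np.pi,0,np.radians(-40)]).as_matrix())"
```

```text
t 8.35 pos [ 0.4653 -0.2177  0.2777] d [ 0.0017 -0.1423 -0.0577] rot [ 0.04 -0.08  0.33] F [ 1.3  0.1 -0.6] w 1.001 q [-0.46  0.23  1.85 -0.    1.06  0.24]
```

>>> apply_moves([
  {"x":0.002,"y":-0.04,"z":-0.01,"wx":0,"wy":0,"wz":0},
  {"x":0.002,"y":-0.08,"z":-0.02,"wx":0,"wy":0,"wz":0},
  {"x":0.002,"y":-0.12,"z":-0.035,"wx":0,"wy":0,"wz":0},
  {"x":0.002,"y":-0.142,"z":-0.057,"wx":0,"wy":0,"wz":0},
  {"x":0.002,"y":-0.142,"z":-0.057,"wx":0,"wy":0,"wz":0},
  {"x":0.002,"y":-0.142,"z":-0.057,"wx":0,"wy":0,"wz":0},
])

```text
time_s: 8.85
tool_pos: [0.4662, -0.3605, 0.2179]
tcp_rot: [3.14, 0.005, -0.707]
ft_force: [0.5, 0.5, 1.2]
width: 0.994
```

```bash
python3 - <<'E'
from h import *
KT=cam('wrist');p,d=robot.read_camera('wrist');cv2.imwrite('pics/w2.png',p);W=cloud('wrist',d,KT)
W=W.reshape(-1,3);W=W[~np.isnan(W[:,0])]
for nm,c,H in [('b',(.467,-.36),.118),('mug',(.465,-.244),.091)]:
    k=(np.hypot(W[:,0]-c[0],W[:,1]-c[1])<.05)&(abs(W[:,2]-H)<.006)
    if k.sum()<20: continue
    q=W[k][:,:2].astype(np.float32);o=cv2.minEnclosingCircle(q);print(nm,k.sum(),o,q.mean(0))
    if nm=='b': delta([*o[0],.1])
E
```

```text
b 9804 ((0.4669874310493469, -0.3600793778896332), 0.033265527337789536) [ 0.46825853 -0.35911828]
t 8.9 pos [ 0.4668 -0.3598  0.2192] d [ 0.0002 -0.0003 -0.1192] rot [0 0 0] F [ 0.5  0.  -0.4] w 0.999 q [-0.68  0.41  1.73 -0.    1.    0.03]
mug 10902 ((0.4642534852027893, -0.2441006898880005), 0.0332164540886879) [ 0.4652608  -0.24360985]
```

View pics/w2.png

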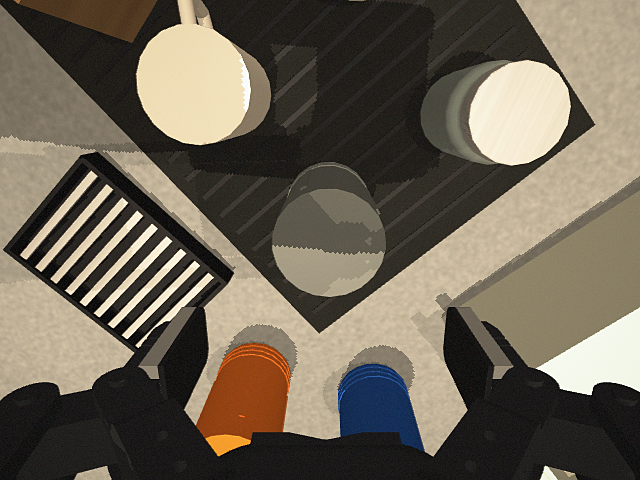

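The grey beaker is at (330,243), between the jaws. The orange and blue ones at (240,410) and (380,410) are the look-alikes and stand clear. I'll descend and grip.

>>> apply_moves([
  {"x":0,"y":0,"z":-0.03,"wx":0,"wy":0,"wz":0.5},
  {"x":0,"y":0,"z":-0.07,"wx":0,"wy":0,"wz":0.5},
  {"x":0,"y":0,"z":-0.105,"wx":0,"wy":0,"wz":0.5},
  {"x":0,"y":0,"z":-0.117,"wx":0,"wy":0,"wz":0.5},
  {"x":0,"y":0,"z":-0.117,"wx":0,"wy":0,"wz":0.5},
  {"x":0,"y":0,"z":-0.117,"wx":0,"wy":0,"wz":0.5},
])

```text
time_s: 9.4
tool_pos: [0.4675, -0.3594, 0.1032]
tcp_rot: [3.14, 0.003, -0.696]
ft_force: [-0.0, -0.2, -0.6]
width: 1.001
```

>>> apply_moves([
  {"x":0,"y":0,"z":0,"wx":0,"wy":0,"wz":0},
  {"x":0,"y":0,"z":0,"wx":0,"wy":0,"wz":0},
  {"x":0,"y":0,"z":0,"wx":0,"wy":0,"wz":0},
  {"x":0,"y":0,"z":0,"wx":0,"wy":0,"wz":0},
  {"x":0,"y":0,"z":0,"wx":0,"wy":0,"wz":0},
], hand=-1)

```text
time_s: 9.82
tool_pos: [0.469, -0.3603, 0.1062]
tcp_rot: [3.141, -0.002, -0.695]
ft_force: [-1.0, 2.6, 6.4]
width: 0.765
```

>>> apply_moves([
  {"x":0,"y":0,"z":0.01,"wx":0,"wy":0,"wz":0},
  {"x":0,"y":0,"z":0.04,"wx":0,"wy":0,"wz":0},
  {"x":0,"y":0,"z":0.08,"wx":0,"wy":0,"wz":0},
  {"x":0,"y":0,"z":0.12,"wx":0,"wy":0,"wz":0},
  {"x":0,"y":0,"z":0.16,"wx":0,"wy":0,"wz":0},
  {"x":0,"y":0,"z":0.2,"wx":0,"wy":0,"wz":0},
  {"x":0,"y":0,"z":0.22,"wx":0,"wy":0,"wz":0},
])

```text
time_s: 10.4
tool_pos: [0.4703, -0.3613, 0.3341]
tcp_rot: [3.141, -0.011, -0.695]
ft_force: [0.5, -0.5, -1.5]
width: 0.76
```

```bash
python3 -c "
from h import *
print(goal('la',.26)[0]);delta(*goal('la',.26))"
```

```text
[0.36371028 0.26353386 0.28557953]
t 10.4 pos [ 0.4703 -0.3613  0.3341] d [-0.1066  0.6248 -0.0485] rot [ -8.73 -34.39  49.48] F [ 0.5 -0.5 -1.5] w 0.76 q [-0.67  0.29  1.63 -0.    1.21  0.02]
```

```bash
cat > ik.py <<'E'
from h import *
D=[([1.252,.424,1.631,0,1.089,-.019],[.184,.597,.253],[-3.142,.002,1.271]),
([-.22,.59,1.75,0,.79,-.03],[.5982,-.1237,.1052],[3.14,-.01,-.193]),
([-.22,.31,1.59,0,1.23,-.03],[.5986,-.1237,.3411],[3.139,-.016,-.193]),
([.38,-.06,2.13,-.23,.48,.36],[.4821,.1749,.3462],[3.141,-.611,.195]),
([.35,.24,2.1,-.42,.22,.53],[.5553,.1879,.2402],[3.14,-.611,.195]),
([.35,.26,2.09,-.46,.2,.58],[.562,.1892,.2321],[3.14,-.614,.195]),
([-.46,.23,1.85,0,1.06,.24],[.4653,-.2177,.2777],[3.14,.001,-.704]),
([-.68,.41,1.73,0,1.0,.03],[.4668,-.3598,.2192],[3.14,.005,-.707]),
([-.67,.29,1.63,0,1.21,.02],[.4703,-.3613,.3341],[3.141,-.011,-.695])]
def fk(q,m):
    q=np.array(q); s=m
    A=R.from_euler('z',q[0]); B=A*R.from_euler('y',q[1]); C=B*R.from_euler('y',q[2]); E=C*R.from_euler('z',q[3]); F=E*R.from_euler('y',q[4]); G=F*R.from_euler('z',q[5])
    p=np.array([0,0,m[0]])+A.apply([m[1],0,0])+B.apply([0,0,m[2]])+C.apply([m[3],0,m[4]])+F.apply([0,0,m[5]])
    return p,G
def res(m):
    o=[]
    for q,p,e in D:
        P,G=fk(q,m); o+=list((P-p))
    return o
f=least_squares(res,[.35,0,.4,0,.4,.2]); M=f.x
lo=np.array([-3,-.9,.09,-1.31,.11,-2.54]);hi=np.array([3,2.11,2.58,4.45,2.69,2.54])
q,p,e=D[3]; OFF=fk(q,M)[1].inv()*R.from_euler('xyz',e)
def ik(p,Rm,q0):
    g=lambda q:np.r_[(fk(q,M)[0]-p)*10,((fk(q,M)[1]*OFF).inv()*R.from_matrix(Rm)).as_rotvec()]
    s=least_squares(g,np.clip(q0,lo+1e-3,hi-1e-3),bounds=(lo,hi));return s.x,np.abs(s.fun).max()
E
python3 - <<'E'
from ik import *
print(M.round(3),np.abs(f.fun).max())
for q,p,e in D: print(((fk(q,M)[1]*OFF).inv()*R.from_euler('xyz',e)).magnitude().round(3),end=' ')
print(OFF.as_euler('xyz'))
for peg,hs in (('la',(.26,.19,.115)),('lc',(.115,)),('sb',(.23,.16,.09))):
  for roll in (0,90,-90,180):
    q=D[3][0]
    for h in hs:
        q,r=ik(*goal(peg,h,roll),q);print(peg,roll,h,q.round(2),round(r,4))
E
```

```text
[0.309 0.001 0.558 0.075 0.485 0.273] 0.012438897947465222Traceback (most recent call last):
  File "<stdin>", line 3, in <module>
AttributeError: 'float' object has no attribute 'round'
```

```bash
python3 - <<'E'
from ik import *
print([round(float(((fk(q,M)[1]*OFF).inv()*R.from_euler('xyz',e)).magnitude()),3) for q,p,e in D],OFF.as_euler('xyz'))
for peg,hs in (('la',(.26,.19,.115)),('lc',(.115,)),('sb',(.23,.16,.09))):
  for roll in (0,90,-90,180):
    q=D[3][0]
    for h in hs:
        q,r=ik(*goal(peg,h,roll),q);print(peg,roll,h,q.round(2),round(float(r),4))
E
```

```text
[0.003, 0.006, 0.007, 0.0, 0.013, 0.005, 0.008, 0.007, 0.008] [-7.68596253e-04  5.27475401e-04  3.13851570e+00]
la 0 0.26 [ 0.84 -0.04  2.28 -0.76  0.52  1.24] 0.0
la 0 0.19 [ 0.77  0.14  2.27 -1.02  0.37  1.47] 0.0
la 0 0.115 [ 0.7   0.32  2.22 -1.31  0.29  1.74] 0.0263
la 90 0.26 [ 0.84 -0.04  2.27 -0.76  0.52 -0.33] 0.0
la 90 0.19 [ 0.77  0.14  2.27 -1.02  0.37 -0.1 ] 0.0
la 90 0.115 [ 0.7   0.32  2.22 -1.31  0.29  0.17] 0.0258
la -90 0.26 [ 0.78 -0.05  2.26 -0.54  0.5   2.54] 0.058
la -90 0.19 [ 0.69  0.12  2.24 -0.59  0.33  2.54] 0.0875
la -90 0.115 [ 0.62  0.31  2.19 -0.63  0.21  2.54] 0.1248
la 180 0.26 [ 0.57 -0.08  2.4   0.88  0.11  2.54] 0.3312
la 180 0.19 [0.54 0.12 2.32 0.87 0.11 2.54] 0.2825
la 180 0.115 [0.51 0.31 2.22 0.86 0.11 2.54] 0.2427
lc 0 0.115 [ 0.37  0.25  2.09 -0.49  0.22  0.63] 0.0
lc 90 0.115 [ 0.38  0.25  2.09 -0.49  0.22 -0.94] 0.0
lc -90 0.115 [ 0.37  0.25  2.09 -0.49  0.22  2.2 ] 0.0
lc 180 0.115 [0.29 0.26 2.13 0.68 0.11 2.54] 0.1302
sb 0 0.23 [ 0.07 -0.07  2.38  0.3   0.24 -0.39] 0.0
sb 0 0.16 [ 0.07  0.14  2.35  1.03  0.11 -1.13] 0.0231
sb 0 0.09 [ 0.09  0.34  2.3   2.45  0.12 -2.54] 0.0166
sb 90 0.23 [ 0.08 -0.07  2.38  0.29  0.24 -1.95] 0.0
sb 90 0.16 [ 0.08  0.14  2.34  0.88  0.11 -2.54] 0.0206
sb 90 0.09 [ 0.09  0.33  2.25  0.88  0.11 -2.54] 0.1088
sb -90 0.23 [ 0.07 -0.07  2.38  0.3   0.24  1.18] 0.0
sb -90 0.16 [0.07 0.14 2.35 1.06 0.11 0.42] 0.0241
sb -90 0.09 [ 0.1   0.35  2.31  2.73  0.14 -1.24] 0.0
sb 180 0.23 [ 0.05 -0.07  2.38  0.49  0.24  2.54] 0.0249
sb 180 0.16 [0.07 0.14 2.35 1.03 0.11 2.01] 0.0248
sb 180 0.09 [0.1  0.35 2.31 2.74 0.13 0.32] 0.0
```

```bash
python3 - <<'E'
from ik import *
import ik
s=robot.state(); print(np.round(s['joints'],4),s['tool_pos'],s['tcp_rot'])
print((np.array(f.fun).reshape(-1,3)*1000).round(1))
# angles check with OFF=Rz(pi)
for q,p,e in D+[(s['joints'],s['tool_pos'],s['tcp_rot'])]:
    print((R.from_euler('xyz',e).inv()*fk(q,M)[1]).as_rotvec().round(3))
E
```

```text
[-6.7460e-01  2.8960e-01  1.6311e+00 -1.2000e-03  1.2096e+00  2.1200e-02] [ 0.47029843 -0.36128231  0.33405818] [ 3.14066458 -0.01137862 -0.69537514]
[[ 11.7  -4.2  -0.3]
 [ -2.   -9.6   3.5]
 [ -4.2  -9.2  -1.2]
 [  3.4 -12.   -1.6]
 [  1.3 -10.6  -4.5]
 [  3.5  -8.5  -0.3]
 [ -3.4 -11.2  -0.1]
 [ -6.5 -12.4   4.2]
 [ -4.9  -7.4   0.4]]
[-1.000e-03 -1.000e-03  3.142e+00]
[ 2.000e-03 -2.000e-03  3.139e+00]
[-0.007 -0.004  3.139]
[ 1.000e-03  1.000e-03 -3.139e+00]
[-8.000e-03 -1.000e-03  3.133e+00]
[-0.005  0.004 -3.14 ]
[ 4.000e-03 -3.000e-03  3.138e+00]
[-1.000e-02  3.000e-03 -3.139e+00]
[ 1.000e-03 -1.000e-03  3.137e+00]
[-0.    -0.    -3.142]
```

```bash
python3 - <<'E'
s=open('ik.py').read()
s=s.replace("A.apply([m[1],0,0])","A.apply([m[1],m[6],0])").replace("[.35,0,.4,0,.4,.2]","[.35,0,.4,0,.4,.2,.01]")
s=s.replace("D=[","D=[([-.6746,.2896,1.6311,-.0012,1.2096,.0212],[.4703,-.3613,.33406],[3.1407,-.0114,-.6954]),")
s=s.replace("q,p,e=D[3]; OFF=fk(q,M)[1].inv()*R.from_euler('xyz',e)","OFF=R.from_euler('z',np.pi)")
s+='''
def goal2(peg,h,base,roll,da,db):
    "tool axis deviated: tilt about YS by da deg (positive=more upright), about XS by db deg; pivot = point on axis at height h=base side(contact point at peg tip)"
    p,Rm=goal(peg,h,roll); Q=R.from_rotvec(YS*np.radians(da))*R.from_rotvec(XS*np.radians(db))
    tip=ROOT[peg]+NN*(h+base)
    return tip+Q.apply(p-tip),(Q*R.from_matrix(Rm)).as_matrix()
'''
open('ik.py','w').write(s)
E
python3 - <<'E'
from ik import *
print(M.round(4),(np.array(f.fun).reshape(-1,3)*1000).round(1).tolist())
ROOT['sc']=ROOT['sb']+.115*XS
for peg,hs in (('la',(.26,.2,.15,.113)),('sb',(.23,.16,.09)),('sc',(.23,.16,.09))):
  for da in (0,3,6):
   for db in (-5,0,5):
    q=D[4][0]; o=[]
    for h in hs:
        q,r=ik(*goal2(peg,h,.01,0,da,db),q);o.append((q[3:].round(2).tolist(),round(float(r),4)))
    print(peg,da,db,o)
E
```

```text
[ 0.321  -0.0083  0.5728  0.085   0.4941  0.2864  0.0114] [[0.2, -0.8, 0.3], [0.9, -0.5, -1.6], [-0.8, 1.8, 0.6], [-0.9, 1.7, -1.2], [0.2, -2.5, 0.7], [-1.1, -0.6, -3.0], [1.4, 1.7, 1.2], [-0.8, 0.2, -0.5], [-0.2, -2.9, 2.8], [2.4, 1.3, 0.5]]
la 0 -5 [([-0.82, 0.62, 1.33], 0.0), ([-1.0, 0.5, 1.49], 0.0), ([-1.2, 0.42, 1.67], 0.0), ([-1.31, 0.39, 1.77], 0.0122)]
la 0 0 [([-0.76, 0.51, 1.22], 0.0), ([-0.98, 0.38, 1.42], 0.0), ([-1.26, 0.3, 1.68], 0.0), ([-1.31, 0.27, 1.72], 0.0313)]
la 0 5 [([-0.63, 0.39, 1.05], 0.0), ([-0.9, 0.25, 1.3], 0.0), ([-1.31, 0.18, 1.68], 0.0052), ([-1.31, 0.15, 1.66], 0.0459)]
la 3 -5 [([-0.71, 0.64, 1.2], 0.0), ([-0.85, 0.51, 1.33], 0.0), ([-1.02, 0.43, 1.47], 0.0), ([-1.16, 0.38, 1.6], 0.0)]
la 3 0 [([-0.62, 0.53, 1.08], 0.0), ([-0.78, 0.4, 1.22], 0.0), ([-0.99, 0.31, 1.41], 0.0), ([-1.2, 0.26, 1.6], 0.0)]
la 3 5 [([-0.48, 0.43, 0.89], 0.0), ([-0.63, 0.28, 1.02], 0.0), ([-0.91, 0.19, 1.28], 0.0), ([-1.27, 0.14, 1.63], 0.0)]
la 6 -5 [([-0.61, 0.67, 1.09], 0.0), ([-0.72, 0.54, 1.18], 0.0), ([-0.85, 0.45, 1.29], 0.0), ([-0.96, 0.39, 1.39], 0.0)]
la 6 0 [([-0.
[... 1196 characters left out ...]
, ([0.24, 0.27, -0.32], 0.0), ([0.39, 0.15, -0.47], 0.0)]
sc 0 5 [([0.44, 0.47, -0.56], 0.0), ([0.59, 0.33, -0.71], 0.0), ([0.86, 0.23, -0.97], 0.0)]
sc 3 -5 [([-0.13, 0.48, 0.07], 0.0), ([-0.19, 0.34, 0.14], 0.0), ([-0.29, 0.22, 0.25], 0.0)]
sc 3 0 [([0.13, 0.49, -0.22], 0.0), ([0.17, 0.34, -0.25], 0.0), ([0.23, 0.23, -0.31], 0.0)]
sc 3 5 [([0.37, 0.53, -0.48], 0.0), ([0.47, 0.39, -0.58], 0.0), ([0.63, 0.29, -0.74], 0.0)]
sc 6 -5 [([-0.12, 0.55, 0.06], 0.0), ([-0.16, 0.41, 0.11], 0.0), ([-0.23, 0.3, 0.18], 0.0)]
sc 6 0 [([0.11, 0.56, -0.19], 0.0), ([0.12, 0.42, -0.2], 0.0), ([0.16, 0.3, -0.23], 0.0)]
sc 6 5 [([0.31, 0.59, -0.42], 0.0), ([0.38, 0.46, -0.48], 0.0), ([0.48, 0.35, -0.58], 0.0)]
```

```bash
cat >> h.py <<'E'
for k_ in ROOT: ROOT[k_]=ROOT[k_]-.0015*XS-.0007*YS-.0017*NN
ROOT['sc']=ROOT['sb']+.115*XS
E
sed -i "s/^ROOT\['sc'\].*//" ik.py
python3 - <<'E'
from ik import *
A=lambda h:goal2('la',h,-.045,0,4,-2)
q=D[5][0]
for h in (.28,.26,.2,.15,.113): q,r=ik(*A(h),q);print(h,A(h)[0].round(4),q.round(2),round(float(r),4))
delta(*A(.265))
E
```

```text
0.28 [0.3546 0.2626 0.3014] [ 0.83 -0.06  2.22 -0.6   0.64  1.07] 0.0
0.26 [0.3659 0.2649 0.285 ] [ 0.81 -0.01  2.22 -0.63  0.59  1.09] 0.0
0.2 [0.3996 0.2715 0.2359] [ 0.75  0.13  2.22 -0.76  0.45  1.21] 0.0
0.15 [0.4278 0.2771 0.1949] [ 0.71  0.25  2.2  -0.93  0.36  1.36] 0.0
0.113 [0.4486 0.2812 0.1646] [ 0.69  0.34  2.18 -1.09  0.31  1.5 ] 0.0
t 10.4 pos [ 0.4703 -0.3613  0.3341] d [-0.1072  0.6256 -0.0449] rot [ -9.65 -29.87  49.27] F [ 0.5 -0.5 -1.5] w 0.76 q [-0.67  0.29  1.63 -0.    1.21  0.02]
```

>>> apply_moves([
  {"x":-0.008,"y":0.03,"z":0.015,"wx":-0.5,"wy":-1.5,"wz":2.5},
  {"x":-0.015,"y":0.07,"z":0.03,"wx":-1,"wy":-3,"wz":5},
  {"x":-0.022,"y":0.11,"z":0.04,"wx":-2,"wy":-6,"wz":10},
  {"x":-0.03,"y":0.15,"z":0.04,"wx":-3,"wy":-9,"wz":15},
  {"x":-0.038,"y":0.19,"z":0.04,"wx":-4,"wy":-12,"wz":20},
  {"x":-0.045,"y":0.23,"z":0.04,"wx":-5,"wy":-15,"wz":25},
  {"x":-0.052,"y":0.27,"z":0.04,"wx":-6,"wy":-18,"wz":30},
  {"x":-0.06,"y":0.31,"z":0.04,"wx":-7,"wy":-21,"wz":35},
  {"x":-0.07,"y":0.35,"z":0.04,"wx":-8,"wy":-24,"wz":40},
  {"x":-0.08,"y":0.39,"z":0.04,"wx":-9,"wy":-27,"wz":45},
])

```text
time_s: 11.23
tool_pos: [0.3889, 0.0301, 0.3757]
tcp_rot: [3.126, -0.501, 0.113]
ft_force: [1.3, 0.7, -1.5]
width: 0.762
```

```bash
python3 -c "
from ik import *
delta(*goal2('la',.265,-.045,0,4,-2))"
```

```text
t 11.23 pos [0.3889 0.0301 0.3757] d [-0.0258  0.2342 -0.0866] rot [-0.58 -2.43  4.17] F [ 1.3  0.7 -1.5] w 0.762 q [ 0.03 -0.33  2.22  0.04  0.75 -0.1 ]
```

>>> apply_moves([
  {"x":-0.005,"y":0.035,"z":-0.002,"wx":-0.3,"wy":-1.2,"wz":2},
  {"x":-0.01,"y":0.075,"z":-0.005,"wx":-0.6,"wy":-2.4,"wz":4.2},
  {"x":-0.015,"y":0.115,"z":-0.01,"wx":-0.6,"wy":-2.4,"wz":4.2},
  {"x":-0.02,"y":0.15,"z":-0.02,"wx":-0.6,"wy":-2.4,"wz":4.2},
  {"x":-0.025,"y":0.185,"z":-0.035,"wx":-0.6,"wy":-2.4,"wz":4.2},
  {"x":-0.026,"y":0.215,"z":-0.055,"wx":-0.6,"wy":-2.4,"wz":4.2},
  {"x":-0.026,"y":0.234,"z":-0.08,"wx":-0.6,"wy":-2.4,"wz":4.2},
  {"x":-0.026,"y":0.234,"z":-0.0866,"wx":-0.6,"wy":-2.4,"wz":4.2},
  {"x":-0.026,"y":0.234,"z":-0.0866,"wx":-0.6,"wy":-2.4,"wz":4.2},
  {"x":-0.026,"y":0.234,"z":-0.0866,"wx":-0.6,"wy":-2.4,"wz":4.2},
])

```text
time_s: 12.07
tool_pos: [0.3628, 0.2636, 0.2899]
tcp_rot: [3.106, -0.541, 0.196]
ft_force: [1.0, -0.3, -1.5]
width: 0.764
```

```bash
cat > look.py <<'E'
from ik import *
import sys
peg,base,tag=sys.argv[1],float(sys.argv[2]),sys.argv[3]
s=robot.state();Rm=R.from_euler('xyz',s['tcp_rot']).as_matrix();f=s['ft_force'];print('Fn',(f@NN).round(1),(f@XS).round(1),(f@YS).round(1))
KT=cam('wrist');p,d=robot.read_camera('wrist');cv2.imwrite('pics/%sw.png'%tag,p);W=cloud('wrist',d,KT);w=W.reshape(-1,3);w=w[~np.isnan(w[:,0])]
# held cup: cylinder about tool axis
q=(w-s['tool_pos'])@Rm; k=(q[:,2]>-.01)&(q[:,2]<.1)&(np.hypot(q[:,0],q[:,1])<.045)
g=least_squares(lambda z:np.hypot(q[k,0]-z[0],q[k,1]-z[1])-.033,[0,0],loss='soft_l1',f_scale=.002)
kb=(np.hypot(q[:,0]-g.x[0],q[:,1]-g.x[1])<.025)&(q[:,2]<.0)&(q[:,2]>-.04)
zb=np.median(q[kb,2]); print('cup in tool xy mm',(g.x*1000).round(1),'base z',(zb*1000).round(1),k.sum(),kb.sum())
ax=-Rm[:,2]
for L in (0,.055,float(sys.argv[4])):
    P=s['tool_pos']+Rm@np.r_[g.x,zb+L]; v=P-ROOT[peg]; print('depth',L,'h',(v@NN*1000).round(1),'off XS',(v@XS*1000).round(1),'YS',(v@YS*1000).round(1))
print('peg fit',cyl(W,ROOT[peg],.02,.085,.016,.028))
E
python3 look.py la -.045 j1 .115; python3 -c "
from ik import *
delta(*goal2('la',.265,-.045,0,4,-2))"
```

```text
Fn -1.7 -0.1 -0.5
cup in tool xy mm [-1.4  0.6] base z -11.7 11841 17534
depth 0 h 277.5 off XS 2.7 YS 0.7
depth 0.055 h 222.7 off XS -1.2 YS -1.2
depth 0.115 h 162.9 off XS -5.4 YS -3.3
peg fit (array([ 0.1, -0.4]), 530, 0.22)
t 12.12 pos [0.3632 0.2635 0.2906] d [-0.0001  0.0008 -0.0015] rot [-0.03  0.05  0.03] F [-0.7  0.  -2.3] w 0.761 q [ 0.8  -0.03  2.23 -0.61  0.6   1.07]
```

View pics/j1w.png

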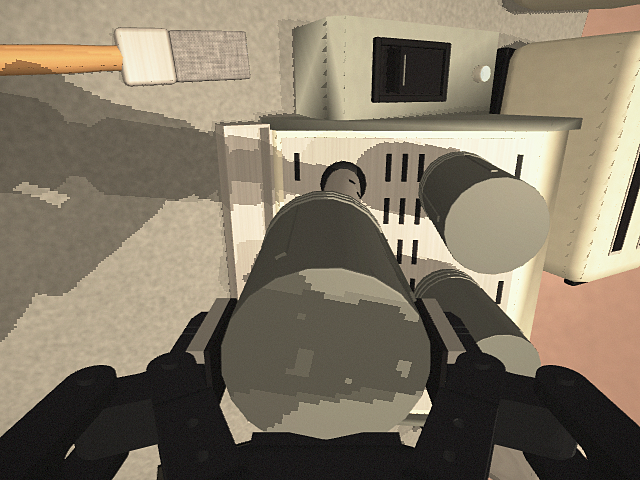

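The peg fit agrees to 0.4 mm, and the beaker's axis crosses the peg axis mid-cup with under 6 mm offset at either end. Inserting.

>>> apply_moves([
  {"x":0.0113,"y":0.0022,"z":-0.0164,"wx":0,"wy":0,"wz":0},
  {"x":0.0281,"y":0.0056,"z":-0.041,"wx":0,"wy":0,"wz":0},
  {"x":0.045,"y":0.0089,"z":-0.0655,"wx":0,"wy":0,"wz":0},
  {"x":0.0591,"y":0.0117,"z":-0.086,"wx":0,"wy":0,"wz":0},
  {"x":0.0703,"y":0.0139,"z":-0.1024,"wx":0,"wy":0,"wz":0},
  {"x":0.0777,"y":0.0154,"z":-0.113,"wx":0,"wy":0,"wz":0},
  {"x":0.0777,"y":0.0154,"z":-0.113,"wx":0,"wy":0,"wz":0},
  {"x":0.0777,"y":0.0154,"z":-0.113,"wx":0,"wy":0,"wz":0},
])

```text
time_s: 12.78
tool_pos: [0.442, 0.278, 0.1789]
tcp_rot: [3.107, -0.544, 0.192]
ft_force: [-0.4, -0.4, -1.1]
width: 0.764
```

```bash
python3 look.py la -.045 j2 .115; python3 -c "
from ik import *
delta(*goal2('la',.115,-.045,0,4,-2))"
```

```text
Fn -0.6 -1.0 -0.3
cup in tool xy mm [-1.4  0.6] base z -11.7 11817 17575
depth 0 h 140.4 off XS 4.9 YS -0.6
depth 0.055 h 85.5 off XS 1.2 YS -2.5
depth 0.115 h 25.7 off XS -2.8 YS -4.7
peg fit None
t 12.83 pos [0.4417 0.2783 0.1792] d [ 0.0058  0.0027 -0.013 ] rot [-0.09  0.17  0.14] F [ 0.3 -0.4 -1.5] w 0.759 q [ 0.69  0.3   2.2  -1.03  0.33  1.44]
```

>>> apply_moves([
  {"x":0.0028,"y":0.0006,"z":-0.0041,"wx":0,"wy":0,"wz":0},
  {"x":0.0048,"y":0.0009,"z":-0.007,"wx":0,"wy":0,"wz":0},
  {"x":0.0053,"y":0.001,"z":-0.0078,"wx":0,"wy":0,"wz":0},
  {"x":0.0053,"y":0.001,"z":-0.0078,"wx":0,"wy":0,"wz":0},
])

```text
time_s: 13.17
tool_pos: [0.4471, 0.2794, 0.1718]
tcp_rot: [3.108, -0.545, 0.192]
ft_force: [0.6, -0.3, -1.8]
width: 0.763
```

>>> apply_moves([
  {"x":0.0006,"y":0.0001,"z":-0.0008,"wx":0,"wy":0,"wz":0},
  {"x":0.0009,"y":0.0002,"z":-0.0012,"wx":0,"wy":0,"wz":0},
])

```text
time_s: 13.33
tool_pos: [0.4479, 0.2797, 0.1706]
tcp_rot: [3.108, -0.545, 0.193]
ft_force: [0.6, 0.2, -1.5]
width: 0.76
```

>>> apply_moves([
  {"x":0.0006,"y":0.0001,"z":-0.0008,"wx":0,"wy":0,"wz":0},
  {"x":0.0009,"y":0.0002,"z":-0.0012,"wx":0,"wy":0,"wz":0},
])

```text
time_s: 13.5
tool_pos: [0.4485, 0.2798, 0.1697]
tcp_rot: [3.108, -0.545, 0.193]
ft_force: [-12.7, -3.2, 16.7]
width: 0.762
```

```bash
python3 look.py la -.045 j3 .115
```

```text
Fn 21.2 -1.1 -0.7
cup in tool xy mm [-1.4  0.6] base z -11.8 11930 17564
depth 0 h 129.1 off XS 5.2 YS 0.1
depth 0.055 h 74.2 off XS 1.6 YS -1.8
depth 0.115 h 14.4 off XS -2.3 YS -3.9
peg fit None
```

Home with 21 N along the peg and the base at 129 mm. Releasing.

>>> apply_moves([
  {"x":-0.0004,"y":-0.0001,"z":0.0006,"wx":0,"wy":0,"wz":0},
  {"x":-0.0004,"y":-0.0001,"z":0.0006,"wx":0,"wy":0,"wz":0},
  {"x":-0.0004,"y":-0.0001,"z":0.0006,"wx":0,"wy":0,"wz":0},
  {"x":-0.0004,"y":-0.0001,"z":0.0006,"wx":0,"wy":0,"wz":0},
], hand=1)

```text
time_s: 13.88
tool_pos: [0.4483, 0.2799, 0.1705]
tcp_rot: [3.108, -0.546, 0.193]
ft_force: [-0.1, 0.3, 0.1]
width: 1.001
```

>>> apply_moves([
  {"x":-0.0084,"y":-0.0017,"z":0.0123,"wx":0,"wy":0,"wz":0},
  {"x":-0.0225,"y":-0.0045,"z":0.0328,"wx":0,"wy":0,"wz":0},
  {"x":-0.045,"y":-0.0089,"z":0.0655,"wx":0,"wy":0,"wz":0},
  {"x":-0.0675,"y":-0.0134,"z":0.0983,"wx":0,"wy":0,"wz":0},
  {"x":-0.075,"y":-0.0149,"z":0.1092,"wx":0,"wy":0,"wz":0},
])

```text
time_s: 14.3
tool_pos: [0.372, 0.2651, 0.2829]
tcp_rot: [3.111, -0.548, 0.192]
ft_force: [0.6, 0.1, -0.5]
width: 1.0
```

```bash
python3 -c "
from ik import *
KT=cam('wrist');p,d=robot.read_camera('wrist');cv2.imwrite('pics/j4w.png',p);W=cloud('wrist',d,KT)
w=W.reshape(-1,3)
for g in('la','lc'):
  q=w-ROOT[g];h=q@NN;print(g,cyl(W,ROOT[g],.02,.115,.033),np.nanmedian(h[(np.hypot(q@XS,q@YS)<.028)&(h>.11)&(h<.15)]))
delta([.464,-.244,.2],R.from_euler('xyz',[np.pi,0,np.radians(-29)]).as_matrix())"
```

```text
la (array([-4.4, -0. ]), 1619, 1.98) 0.1305083621685102
lc (array([-6.8, -0.3]), 4097, 1.93) 0.1315364766557669
t 14.35 pos [0.3724 0.2655 0.2837] d [ 0.0916 -0.5095 -0.0837] rot [  6.68  31.49 -38.48] F [ 0.6 -0.3  0.9] w 1.002 q [ 0.79 -0.01  2.23 -0.64  0.56  1.09]
```

View pics/j4w.png

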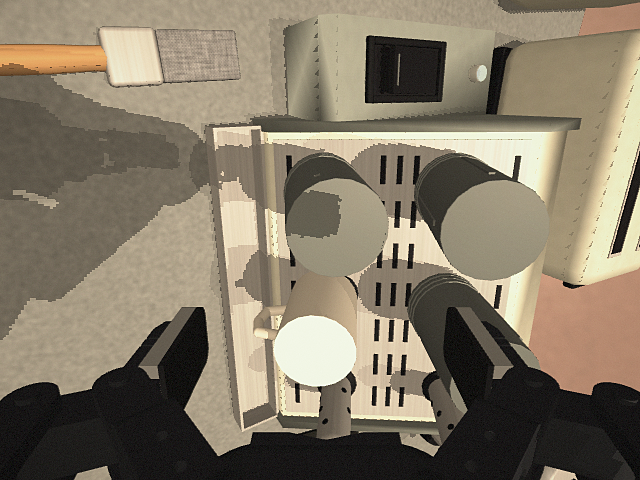

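Beaker b hangs at (336,230) with its base 130.5 mm up; the hung mug at (315,345) and the other beakers are undisturbed. Next is the mug.

>>> apply_moves([
  {"x":0.0,"y":-0.03,"z":0.01,"wx":0.7,"wy":3.1,"wz":-3.8},
  {"x":0.005,"y":-0.07,"z":0.015,"wx":1.3,"wy":6.3,"wz":-7.7},
  {"x":0.01,"y":-0.11,"z":0.015,"wx":2,"wy":9.4,"wz":-11.5},
  {"x":0.015,"y":-0.15,"z":0.015,"wx":2.7,"wy":12.6,"wz":-15.4},
  {"x":0.025,"y":-0.19,"z":0.01,"wx":3.3,"wy":15.7,"wz":-19.2},
  {"x":0.035,"y":-0.23,"z":0,"wx":4,"wy":18.9,"wz":-23.1},
  {"x":0.045,"y":-0.27,"z":-0.01,"wx":4.7,"wy":22,"wz":-26.9},
  {"x":0.055,"y":-0.31,"z":-0.02,"wx":5.3,"wy":25.2,"wz":-30.8},
  {"x":0.065,"y":-0.35,"z":-0.03,"wx":6,"wy":28.3,"wz":-34.6},
  {"x":0.075,"y":-0.385,"z":-0.04,"wx":6.7,"wy":31.5,"wz":-38.5},
])

```text
time_s: 15.18
tool_pos: [0.4474, -0.1225, 0.2427]
tcp_rot: [3.141, 0.003, -0.512]
ft_force: [1.8, 0.4, 0.3]
width: 1.002
```

```bash
python3 -c "
from h import *
delta([.464,-.244,.2],R.from_euler('xyz',[np.pi,0,np.radians(-29)]).as_matrix())"
```

```text
t 15.18 pos [ 0.4474 -0.1225  0.2427] d [ 0.0166 -0.1215 -0.0427] rot [-0.03 -0.16  0.31] F [1.8 0.4 0.3] w 1.002 q [-0.29  0.2   1.98 -0.    0.96  0.22]
```

>>> apply_moves([
  {"x":0.006,"y":-0.035,"z":-0.005,"wx":0,"wy":0,"wz":0.3},
  {"x":0.01,"y":-0.075,"z":-0.02,"wx":0,"wy":0,"wz":0.3},
  {"x":0.0166,"y":-0.11,"z":-0.035,"wx":0,"wy":0,"wz":0.3},
  {"x":0.0166,"y":-0.1215,"z":-0.043,"wx":0,"wy":0,"wz":0.3},
  {"x":0.0166,"y":-0.1215,"z":-0.043,"wx":0,"wy":0,"wz":0.3},
  {"x":0.0166,"y":-0.1215,"z":-0.043,"wx":0,"wy":0,"wz":0.3},
])

```text
time_s: 15.68
tool_pos: [0.4631, -0.2441, 0.1983]
tcp_rot: [3.141, 0.006, -0.508]
ft_force: [0.2, -0.3, -0.2]
width: 0.998
```

```bash
python3 - <<'E'
from h import *
KT=cam('wrist');p,d=robot.read_camera('wrist');cv2.imwrite('pics/w3.png',p);W=cloud('wrist',d,KT)
W=W.reshape(-1,3);W=W[~np.isnan(W[:,0])]
for nm,c,H in [('mug',(.465,-.244),.091)]:
    k=(np.hypot(W[:,0]-c[0],W[:,1]-c[1])<.05)&(abs(W[:,2]-H)<.006)
    q=W[k][:,:2].astype(np.float32);o=cv2.minEnclosingCircle(q);print(nm,k.sum(),o,q.mean(0))
    delta([*o[0],.073])
    rr=np.hypot(W[:,0]-o[0][0],W[:,1]-o[0][1]);k=(W[:,2]>.02)&(W[:,2]<.08)&(rr>.038)&(rr<.062)
    z=W[k];print('handle',k.sum(),np.degrees(np.arctan2(*(z[:,:2].mean(0)-o[0])[::-1])))
E
```

```text
mug 9270 ((0.46432286500930786, -0.24398273229599), 0.03316425159573555) [ 0.46496153 -0.24261226]
t 15.73 pos [ 0.4634 -0.2434  0.1991] d [ 0.0009 -0.0006 -0.1261] rot [0 0 0] F [-0.  -0.2  0.7] w 1.004 q [-0.51  0.35  1.89 -0.    0.9   0.  ]
handle 535 59.191927215529375
```

View pics/w3.png

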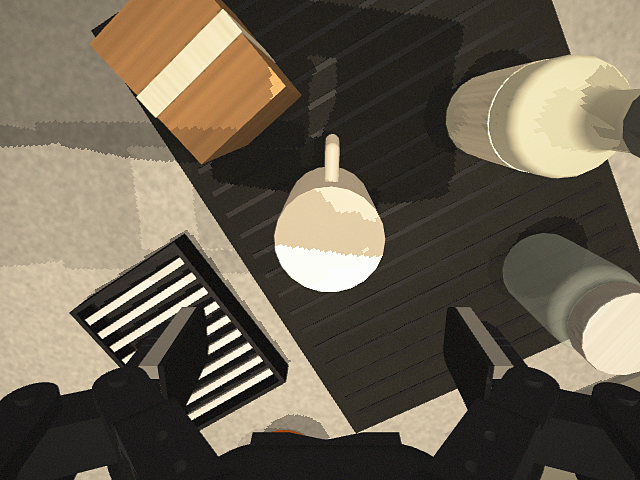

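The white mug at (330,240) has its handle at (332,155), square to the jaws; carton and bottle are clear. I'll descend and grip.

>>> apply_moves([
  {"x":0.001,"y":-0.0006,"z":-0.03,"wx":0,"wy":0,"wz":0},
  {"x":0.001,"y":-0.0006,"z":-0.07,"wx":0,"wy":0,"wz":0},
  {"x":0.001,"y":-0.0006,"z":-0.11,"wx":0,"wy":0,"wz":0},
  {"x":0.001,"y":-0.0006,"z":-0.124,"wx":0,"wy":0,"wz":0},
  {"x":0.001,"y":-0.0006,"z":-0.124,"wx":0,"wy":0,"wz":0},
  {"x":0.001,"y":-0.0006,"z":-0.124,"wx":0,"wy":0,"wz":0},
])

```text
time_s: 16.23
tool_pos: [0.4645, -0.2427, 0.0754]
tcp_rot: [3.141, 0.005, -0.505]
ft_force: [-0.0, 0.4, 0.1]
width: 1.0
```

>>> apply_moves([
  {"x":0,"y":0,"z":0,"wx":0,"wy":0,"wz":0},
  {"x":0,"y":0,"z":0,"wx":0,"wy":0,"wz":0},
  {"x":0,"y":0,"z":0,"wx":0,"wy":0,"wz":0},
  {"x":0,"y":0,"z":0,"wx":0,"wy":0,"wz":0},
  {"x":0,"y":0,"z":0,"wx":0,"wy":0,"wz":0},
], hand=-1, squeeze=50)

```text
time_s: 16.65
tool_pos: [0.4658, -0.2427, 0.078]
tcp_rot: [3.141, 0.002, -0.505]
ft_force: [-0.9, 4.3, 7.8]
width: 0.763
```

>>> apply_moves([
  {"x":0,"y":0,"z":0.01,"wx":0,"wy":0,"wz":0},
  {"x":0,"y":0,"z":0.04,"wx":0,"wy":0,"wz":0},
  {"x":0,"y":0,"z":0.08,"wx":0,"wy":0,"wz":0},
  {"x":0,"y":0,"z":0.12,"wx":0,"wy":0,"wz":0},
  {"x":0,"y":0,"z":0.16,"wx":0,"wy":0,"wz":0},
  {"x":0,"y":0,"z":0.2,"wx":0,"wy":0,"wz":0},
  {"x":0,"y":0,"z":0.24,"wx":0,"wy":0,"wz":0},
])

```text
time_s: 17.23
tool_pos: [0.4651, -0.2423, 0.3219]
tcp_rot: [3.141, -0.0, -0.505]
ft_force: [1.7, 0.1, -3.0]
width: 0.763
```

```bash
python3 - <<'E'
from ik import *
for roll in (90,60):
  for da in(2,4):
    q=robot.state()['joints']
    for h in (.25,.23,.2,.15,.12,.095,.085): q,r=ik(*goal2('sc',h,-.03,roll,da,0),q);print(roll,da,h,goal2('sc',h,-.03,roll,da,0)[0].round(4),q.round(2),round(float(r),4))
delta(*goal2('sc',.23,-.03,90,2,0))
Rt=goal2('sc',.23,-.03,90,2,0)[1];print(R.from_matrix(Rt).as_euler('xyz'))
E
```

```text
90 2 0.25 [0.5055 0.0663 0.3421] [ 0.07 -0.05  2.12  0.14  0.5  -1.8 ] 0.0
90 2 0.23 [0.5167 0.0685 0.3257] [ 0.07 -0.01  2.12  0.15  0.46 -1.81] 0.0
90 2 0.2 [0.5336 0.0718 0.3011] [ 0.08  0.06  2.12  0.16  0.4  -1.82] 0.0
90 2 0.15 [0.5617 0.0774 0.2602] [ 0.09  0.17  2.1   0.2   0.3  -1.85] 0.0
90 2 0.12 [0.5786 0.0808 0.2356] [ 0.09  0.24  2.09  0.23  0.25 -1.89] 0.0
90 2 0.095 [0.5927 0.0835 0.2151] [ 0.09  0.3   2.07  0.27  0.21 -1.92] 0.0
90 2 0.085 [0.5983 0.0847 0.2069] [ 0.1   0.32  2.07  0.29  0.19 -1.94] 0.0
90 4 0.25 [0.5064 0.0665 0.3426] [ 0.07 -0.05  2.1   0.12  0.55 -1.78] 0.0
90 4 0.23 [0.5176 0.0687 0.3263] [ 0.08 -0.    2.1   0.13  0.51 -1.78] 0.0
90 4 0.2 [0.5345 0.072  0.3017] [ 0.08  0.06  2.1   0.14  0.45 -1.79] 0.0
90 4 0.15 [0.5626 0.0776 0.2607] [ 0.09  0.18  2.08  0.16  0.35 -1.81] 0.0
90 4 0.12 [0.5795 0.0809 0.2361] [ 0.09  0.24  2.07  0.18  0.3  -1.83] 0.0
90 4 0.095 [0.5936 0.0837 0.2157] [ 0.1   0.3   2.05  0.2   0.26 -1.85] 0.0
90 4 0.085 [0.5992 0.0848 0.2075] [ 0.1   0.32  2.04  0.21  0.24 -1.86] 0.0
60 2 0.25 [0.5055 0.0663 0.3421] [ 0.07 -0.05  2
[... 510 characters left out ...]
 [ 0.07 -0.05  2.1   0.12  0.55 -1.25] 0.0
60 4 0.23 [0.5176 0.0687 0.3263] [ 0.08 -0.    2.1   0.13  0.51 -1.26] 0.0
60 4 0.2 [0.5345 0.072  0.3017] [ 0.08  0.06  2.1   0.14  0.45 -1.27] 0.0
60 4 0.15 [0.5626 0.0776 0.2607] [ 0.09  0.18  2.08  0.16  0.35 -1.29] 0.0
60 4 0.12 [0.5795 0.0809 0.2361] [ 0.09  0.24  2.07  0.18  0.3  -1.31] 0.0
60 4 0.095 [0.5936 0.0837 0.2157] [ 0.1   0.3   2.05  0.2   0.26 -1.32] 0.0
60 4 0.085 [0.5992 0.0848 0.2075] [ 0.1   0.32  2.04  0.21  0.24 -1.33] 0.0
t 17.23 pos [ 0.4651 -0.2423  0.3219] d [0.0517 0.3108 0.0038] rot [-33.16 -24.19 125.78] F [ 1.7  0.1 -3. ] w 0.763 q [-0.5   0.2   1.78 -0.    1.16  0.  ]
[ 2.56563400e+00 -2.22044605e-16  1.76627320e+00]
```

>>> apply_moves([
  {"x":0.003,"y":0.016,"z":0.02,"wx":-1.7,"wy":-1.3,"wz":6.6},
  {"x":0.005,"y":0.033,"z":0.04,"wx":-3.5,"wy":-2.5,"wz":13.2},
  {"x":0.008,"y":0.049,"z":0.05,"wx":-5.2,"wy":-3.8,"wz":19.9},
  {"x":0.011,"y":0.065,"z":0.05,"wx":-7,"wy":-5.1,"wz":26.5},
  {"x":0.013,"y":0.082,"z":0.05,"wx":-8.7,"wy":-6.4,"wz":33.1},
  {"x":0.016,"y":0.098,"z":0.05,"wx":-10.5,"wy":-7.6,"wz":39.7},
  {"x":0.018,"y":0.115,"z":0.05,"wx":-12.2,"wy":-8.9,"wz":46.3},
  {"x":0.02,"y":0.131,"z":0.05,"wx":-14,"wy":-10.2,"wz":53},
  {"x":0.022,"y":0.147,"z":0.05,"wx":-15.7,"wy":-11.5,"wz":59.6},
  {"x":0.025,"y":0.164,"z":0.05,"wx":-17.5,"wy":-12.7,"wz":66.2},
])

```text
time_s: 18.07
tool_pos: [0.489, -0.0772, 0.3734]
tcp_rot: [2.83, -0.184, 0.698]
ft_force: [-0.3, 0.5, -2.2]
width: 0.767
```

```bash
python3 -c "
from ik import *
delta(*goal2('sc',.235,-.03,90,2,0))"
```

```text
t 18.07 pos [ 0.489  -0.0772  0.3734] d [ 0.0249  0.1452 -0.0436] rot [-15.6  -11.29  59.26] F [-0.3  0.5 -2.2] w 0.767 q [-0.14 -0.05  1.98 -0.1   0.87 -0.76]
```

>>> apply_moves([
  {"x":0.003,"y":0.016,"z":0,"wx":-1.7,"wy":-1.25,"wz":6.6},
  {"x":0.006,"y":0.032,"z":0,"wx":-3.5,"wy":-2.5,"wz":13.2},
  {"x":0.009,"y":0.049,"z":0,"wx":-5.2,"wy":-3.8,"wz":19.8},
  {"x":0.012,"y":0.065,"z":0,"wx":-6.9,"wy":-5,"wz":26.3},
  {"x":0.014,"y":0.081,"z":0,"wx":-8.7,"wy":-6.3,"wz":33},
  {"x":0.017,"y":0.097,"z":-0.005,"wx":-10.4,"wy":-7.5,"wz":39.5},
  {"x":0.02,"y":0.113,"z":-0.01,"wx":-12.1,"wy":-8.8,"wz":46.1},
  {"x":0.022,"y":0.13,"z":-0.02,"wx":-13.9,"wy":-10,"wz":52.7},
  {"x":0.025,"y":0.145,"z":-0.035,"wx":-15.6,"wy":-11.3,"wz":59.3},
  {"x":0.025,"y":0.145,"z":-0.0436,"wx":-15.6,"wy":-11.3,"wz":59.3},
])

```text
time_s: 18.9
tool_pos: [0.5127, 0.069, 0.3295]
tcp_rot: [2.565, 0.001, 1.773]
ft_force: [-1.2, -0.8, -3.1]
width: 0.765
```

```bash
python3 look.py sc -.03 k1 .088; python3 -c "
from ik import *
delta(*goal2('sc',.235,-.03,90,2,0))"
```

```text
Fn -1.8 -2.8 -0.5
cup in tool xy mm [ 0.1 -0.2] base z -12.7 10305 17730
depth 0 h 248.1 off XS 0.3 YS 1.3
depth 0.055 h 193.1 off XS -1.6 YS 1.4
depth 0.088 h 160.1 off XS -2.8 YS 1.5
peg fit (array([0.5, 0.9]), 48, 0.12)
t 18.95 pos [0.5119 0.0681 0.3277] d [ 0.0021 -0.0001  0.0021] rot [-0.03 -0.22 -0.01] F [-1.9 -0.  -6. ] w 0.766 q [ 0.07 -0.02  2.13  0.15  0.47 -1.81]
```

View pics/k1w.png

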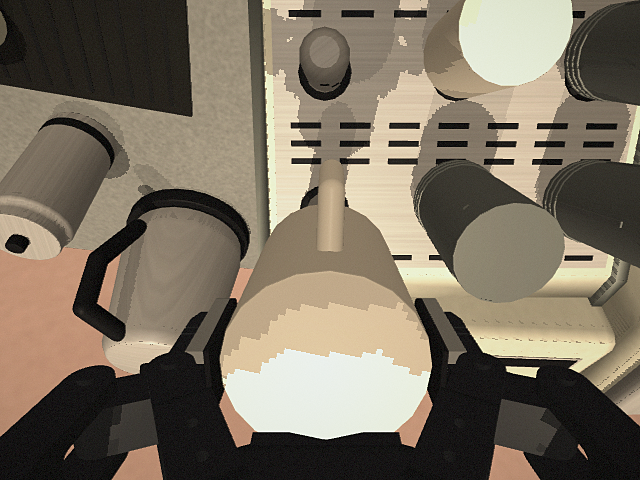

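The mug is over short_c, with its offset from the peg axis under 3 mm and the handle pointing downslope at (330,205). Inserting.

>>> apply_moves([
  {"x":0.0113,"y":0.0022,"z":-0.0164,"wx":0,"wy":0,"wz":0},
  {"x":0.0281,"y":0.0056,"z":-0.041,"wx":0,"wy":0,"wz":0},
  {"x":0.045,"y":0.0089,"z":-0.0655,"wx":0,"wy":0,"wz":0},
  {"x":0.0591,"y":0.0117,"z":-0.086,"wx":0,"wy":0,"wz":0},
  {"x":0.0703,"y":0.0139,"z":-0.1024,"wx":0,"wy":0,"wz":0},
  {"x":0.076,"y":0.0151,"z":-0.1106,"wx":0,"wy":0,"wz":0},
  {"x":0.076,"y":0.0151,"z":-0.1106,"wx":0,"wy":0,"wz":0},
  {"x":0.076,"y":0.0151,"z":-0.1106,"wx":0,"wy":0,"wz":0},
])

```text
time_s: 19.62
tool_pos: [0.5878, 0.083, 0.2176]
tcp_rot: [2.57, -0.002, 1.765]
ft_force: [0.2, -0.3, -3.0]
width: 0.764
```

```bash
python3 look.py sc -.03 k2 .088; python3 -c "
from ik import *
delta(*goal2('sc',.1,-.03,90,2,0))"
```

```text
Fn -2.5 -1.6 -0.3
cup in tool xy mm [ 0.1 -0.2] base z -12.7 10701 17733
depth 0 h 112.6 off XS -1.3 YS 0.5
depth 0.055 h 57.6 off XS -3.5 YS 0.6
depth 0.088 h 24.7 off XS -4.8 YS 0.6
peg fit None
t 19.67 pos [0.5878 0.083  0.2183] d [ 0.0021 -0.      0.0009] rot [-0.07 -0.19  0.04] F [-0.3  0.4 -2.3] w 0.768 q [ 0.09  0.28  2.08  0.27  0.21 -1.92]
```

>>> apply_moves([
  {"x":0.0028,"y":0.0006,"z":-0.0041,"wx":0,"wy":0,"wz":0},
  {"x":0.0045,"y":0.0009,"z":-0.0065,"wx":0,"wy":0,"wz":0},
  {"x":0.0048,"y":0.0009,"z":-0.007,"wx":0,"wy":0,"wz":0},
  {"x":0.0048,"y":0.0009,"z":-0.007,"wx":0,"wy":0,"wz":0},
])

```text
time_s: 20.0
tool_pos: [0.5926, 0.0839, 0.2116]
tcp_rot: [2.568, -0.002, 1.765]
ft_force: [-0.8, -0.5, -2.7]
width: 0.767
```

>>> apply_moves([
  {"x":0.0005,"y":0.0001,"z":-0.0006,"wx":0,"wy":0,"wz":0},
  {"x":0.0008,"y":0.0002,"z":-0.0011,"wx":0,"wy":0,"wz":0},
])

```text
time_s: 20.17
tool_pos: [0.5934, 0.0841, 0.2107]
tcp_rot: [2.568, -0.002, 1.765]
ft_force: [0.0, -0.1, -2.0]
width: 0.762
```

>>> apply_moves([
  {"x":0.0005,"y":0.0001,"z":-0.0006,"wx":0,"wy":0,"wz":0},
  {"x":0.0008,"y":0.0002,"z":-0.0011,"wx":0,"wy":0,"wz":0},
])

```text
time_s: 20.33
tool_pos: [0.5943, 0.0844, 0.2096]
tcp_rot: [2.568, -0.002, 1.765]
ft_force: [-0.7, 0.7, -3.1]
width: 0.764
```

```bash
python3 look.py sc -.03 k3 .088
```

```text
Fn -2.2 -2.2 0.9
cup in tool xy mm [ 0.1 -1. ] base z -12.7 15490 17843
depth 0 h 102.2 off XS -1.2 YS 0.5
depth 0.055 h 47.3 off XS -3.3 YS 0.6
depth 0.088 h 14.3 off XS -4.5 YS 0.6
peg fit None
```

>>> apply_moves([
  {"x":0.0005,"y":0.0001,"z":-0.0006,"wx":0,"wy":0,"wz":0},
  {"x":0.0008,"y":0.0002,"z":-0.0011,"wx":0,"wy":0,"wz":0},
])

```text
time_s: 20.55
tool_pos: [0.5948, 0.0845, 0.2089]
tcp_rot: [2.567, -0.002, 1.765]
ft_force: [-15.2, -2.9, 17.3]
width: 0.769
```

Contact at about 23 N along the peg, so the mug is home. Easing off, opening and retreating.

>>> apply_moves([
  {"x":-0.0004,"y":-0.0001,"z":0.0006,"wx":0,"wy":0,"wz":0},
  {"x":-0.0004,"y":-0.0001,"z":0.0006,"wx":0,"wy":0,"wz":0},
  {"x":-0.0004,"y":-0.0001,"z":0.0006,"wx":0,"wy":0,"wz":0},
  {"x":-0.0004,"y":-0.0001,"z":0.0006,"wx":0,"wy":0,"wz":0},
], hand=1)

```text
time_s: 20.88
tool_pos: [0.5948, 0.0844, 0.2099]
tcp_rot: [2.567, -0.002, 1.765]
ft_force: [0.2, 0.7, -0.2]
width: 0.998
```

>>> apply_moves([
  {"x":-0.0084,"y":-0.0017,"z":0.0123,"wx":0,"wy":0,"wz":0},
  {"x":-0.0225,"y":-0.0045,"z":0.0328,"wx":0,"wy":0,"wz":0},
  {"x":-0.045,"y":-0.0089,"z":0.0655,"wx":0,"wy":0,"wz":0},
  {"x":-0.0675,"y":-0.0134,"z":0.0983,"wx":0,"wy":0,"wz":0},
  {"x":-0.079,"y":-0.0156,"z":0.115,"wx":0,"wy":0,"wz":0},
])

```text
time_s: 21.3
tool_pos: [0.515, 0.0685, 0.3279]
tcp_rot: [2.564, -0.001, 1.765]
ft_force: [0.8, -0.2, 0.9]
width: 1.0
```

```bash
python3 - <<'E'
from ik import *
KT=cam('wrist');p,d=robot.read_camera('wrist');cv2.imwrite('pics/k4w.png',p);W=cloud('wrist',d,KT)
w=W.reshape(-1,3)
for g,t in(('la',.13),('lc',.13),('sc',.103)):
  q=w-ROOT[g];h=q@NN;print(g,cyl(W,ROOT[g],.02,t-.01,.033),np.nanmedian(h[(np.hypot(q@XS,q@YS)<.025)&(abs(h-t)<.02)]))
# rocker from initial clouds
for n in('top','side'):
    C=cloud(n,np.load(n+'0.npy'));pic=cv2.imread(f'pics/{n}0.png')
    k=(abs(C[...,0]-.545)<.07)&(abs(C[...,1]-.40)<.05)&(C[...,2]>.085)&(C[...,2]<.12)&(pic.max(-1)<60)
    v,u=np.nonzero(k);P=C[k];c=P.mean(0);Ex=np.array([np.cos(YAW),np.sin(YAW),0]);Ey=np.array([-np.sin(YAW),np.cos(YAW),0])
    print(n,k.sum(),c.round(4),'x',np.percentile((P-c)@Ex,[1,99]).round(4),'y',np.percentile((P-c)@Ey,[1,99]).round(4))
    t=(P-c)@Ex
    for a in np.arange(-.035,.036,.01):
        m=abs(t-a)<.005
        if m.sum()>3: print(round(a,3),np.median(P[m],0).round(4))
E
```

```text
la (array([-6.7, -0.1]), 5801, 1.42) nan
lc (array([-5.7, -0.4]), 5117, 2.12) 0.1298357761889845
sc (array([-6.2,  0.6]), 1868, 2.42) 0.10269400674780803
top 739 [0.5478 0.3985 0.098 ] x [-0.0422  0.0431] y [-0.0238  0.0265]
-0.035 [0.5129 0.3939 0.0925]
-0.025 [0.5226 0.3915 0.1074]
-0.015 [0.5332 0.392  0.1048]
-0.005 [0.5427 0.3963 0.1034]
0.005 [0.5527 0.398  0.0996]
0.015 [0.5624 0.4021 0.0981]
0.025 [0.5721 0.4025 0.095 ]
0.035 [0.5821 0.4065 0.0932]
side 67 [0.5291 0.3912 0.1003] x [-0.0187  0.0242] y [-0.0215  0.0274]
-0.015 [0.5138 0.388  0.0959]
-0.005 [0.5241 0.3911 0.0949]
0.005 [0.5348 0.3899 0.104 ]
0.015 [0.5445 0.3932 0.1062]
  return np.nanmean(a, axis, out=out, keepdims=keepdims)
```

View pics/k4w.png

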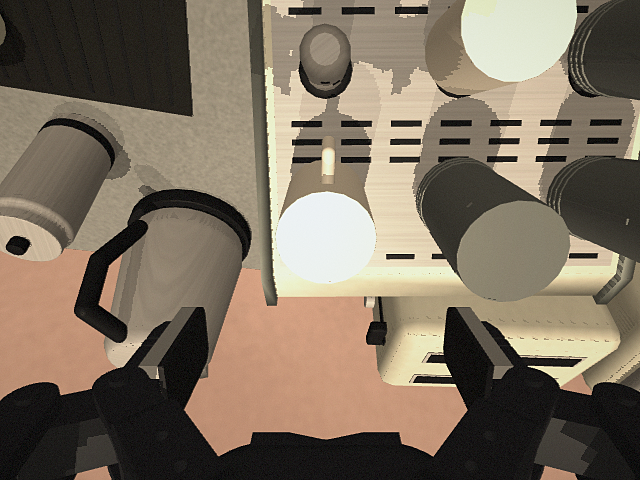

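All three hang: bases 130, 130 and 103 mm above the panel. The front-row mug at (515,40) is still in place, and the mug's handle is clear at (328,160). I'll close the fingers and go to the rocker.

```bash
python3 - <<'E'
from ik import *
T=R.from_euler('xyz',[np.pi,0,YAW]).as_matrix()
delta([.521,.396,.40],T)
q=robot.state()['joints']
for z in(.4,.2,.11): q,r=ik([.521,.396,z],T,[.6,.1,1.6,0,1.2,.4]);print(z,q.round(2),r)
E
```

```text
t 21.35 pos [0.515  0.0686 0.3303] d [0.006  0.3274 0.0697] rot [ 20.51  30.7  -87.15] F [-0.9  0.3  1.8] w 1.002 q [ 0.07 -0.02  2.12  0.15  0.47 -1.81]
0.4 [ 0.63  0.34  1.41 -0.    1.39  0.44] 7.554235015305721e-11
0.2 [ 0.63  0.52  1.6  -0.    1.02  0.44] 3.3306690738754696e-15
0.11 [ 0.63  0.64  1.64 -0.    0.87  0.44] 7.0233210684943414e-12
```

>>> apply_moves([
  {"x":-0.015,"y":0,"z":0.035,"wx":1.4,"wy":2.1,"wz":-6},
  {"x":-0.02,"y":0.01,"z":0.07,"wx":2.9,"wy":4.3,"wz":-12.2},
  {"x":-0.02,"y":0.03,"z":0.09,"wx":4.3,"wy":6.4,"wz":-18.3},
  {"x":-0.02,"y":0.06,"z":0.09,"wx":5.7,"wy":8.6,"wz":-24.4},
  {"x":-0.02,"y":0.09,"z":0.09,"wx":7.2,"wy":10.7,"wz":-30.5},
  {"x":-0.02,"y":0.12,"z":0.09,"wx":8.6,"wy":12.9,"wz":-36.6},
  {"x":-0.02,"y":0.15,"z":0.09,"wx":10,"wy":15,"wz":-42.7},
  {"x":-0.015,"y":0.18,"z":0.09,"wx":11.5,"wy":17.2,"wz":-48.8},
  {"x":-0.01,"y":0.21,"z":0.09,"wx":12.9,"wy":19.3,"wz":-54.9},
  {"x":-0.005,"y":0.24,"z":0.09,"wx":14.4,"wy":21.5,"wz":-61},
], hand=-1)

```text
time_s: 22.18
tool_pos: [0.5099, 0.3111, 0.4198]
tcp_rot: [2.936, -0.113, 0.772]
ft_force: [1.3, 0.2, 1.0]
width: 0.002
```

```bash
python3 - <<'E'
from ik import *
delta([.521,.396,.32],R.from_euler('xyz',[np.pi,0,YAW]).as_matrix())
E
```

```text
t 22.18 pos [0.5099 0.3111 0.4198] d [ 0.0111  0.0849 -0.0998] rot [  7.54  11.33 -32.23] F [1.3 0.2 1. ] w 0.002 q [ 0.61  0.18  1.6  -0.2   1.23 -0.09]
```

>>> apply_moves([
  {"x":0.003,"y":0.03,"z":0,"wx":1.5,"wy":2.3,"wz":-6.4},
  {"x":0.006,"y":0.06,"z":0,"wx":3,"wy":4.5,"wz":-12.9},
  {"x":0.011,"y":0.085,"z":-0.01,"wx":4.5,"wy":6.8,"wz":-19.3},
  {"x":0.011,"y":0.085,"z":-0.03,"wx":6,"wy":9.1,"wz":-25.8},
  {"x":0.011,"y":0.085,"z":-0.06,"wx":7.5,"wy":11.3,"wz":-32.2},
  {"x":0.011,"y":0.085,"z":-0.09,"wx":7.5,"wy":11.3,"wz":-32.2},
  {"x":0.011,"y":0.085,"z":-0.1,"wx":7.5,"wy":11.3,"wz":-32.2},
  {"x":0.011,"y":0.085,"z":-0.1,"wx":7.5,"wy":11.3,"wz":-32.2},
])

```text
time_s: 22.85
tool_pos: [0.5198, 0.3952, 0.3158]
tcp_rot: [3.138, 0.006, 0.197]
ft_force: [-0.4, 0.2, -0.6]
width: -0.006
```

```bash
python3 - <<'E'
from ik import *
for n in ('wrist','top'):
    KT=cam(n);p,d=robot.read_camera(n);cv2.imwrite(f'pics/r1{n}.png',p);C=cloud(n,d,KT)
    k=(abs(C[...,0]-.545)<.07)&(abs(C[...,1]-.40)<.05)&(C[...,2]>.095)&(C[...,2]<.12)
    P=C[k]; print(n,k.sum(),P.min(0) if len(P) else '',P.max(0) if len(P) else '')
    Ex=np.array([np.cos(YAW),np.sin(YAW),0]);Ey=np.array([-np.sin(YAW),np.cos(YAW),0]);c=np.array([.5478,.3985,.1])
    if len(P)>20:
        t=(P-c)@Ex;y=(P-c)@Ey;print('x',np.percentile(t,[1,99]).round(4),'y',np.percentile(y,[1,50,99]).round(4))
        for a in np.arange(-.035,.036,.01):
            m=abs(t-a)<.005
            if m.sum()>3: print(round(a,3),np.median(P[m],0).round(4),m.sum())
delta([.521,.396,.145])
E
```

```text
wrist 4222 [0.50302237 0.35002425 0.09500191] [0.61487039 0.43406265 0.11999729]
x [-0.0341  0.0577] y [-0.0455 -0.0044  0.025 ]
-0.035 [0.5216 0.3553 0.0958] 68
-0.025 [0.524  0.3923 0.1074] 625
-0.015 [0.5339 0.393  0.1058] 733
-0.005 [0.5441 0.394  0.1034] 757
0.005 [0.5531 0.3992 0.1006] 625
0.015 [0.5629 0.4006 0.0982] 610
0.025 [0.5716 0.3996 0.0962] 406
0.035 [0.5886 0.3691 0.1058] 130
top 497 [0.47762324 0.35551105 0.09500271] [0.60940819 0.43849926 0.11959144]
x [-0.0641  0.0482] y [-0.0285  0.0009  0.0357]
-0.035 [0.515  0.393  0.0977] 33
-0.025 [0.5228 0.3949 0.1076] 72
-0.015 [0.5327 0.3959 0.1058] 70
-0.005 [0.5425 0.3976 0.1027] 70
0.005 [0.5521 0.4021 0.1007] 64
0.015 [0.5622 0.4    0.0984] 62
0.025 [0.5707 0.4055 0.0974] 45
0.035 [0.5823 0.4052 0.0966] 26
t 22.95 pos [0.5213 0.3965 0.3205] d [-0.0003 -0.0005 -0.1755] rot [0 0 0] F [0.3 0.3 1.1] w 0.0 q [ 0.63  0.4   1.5  -0.    1.24  0.44]
```

View pics/r1wrist.png

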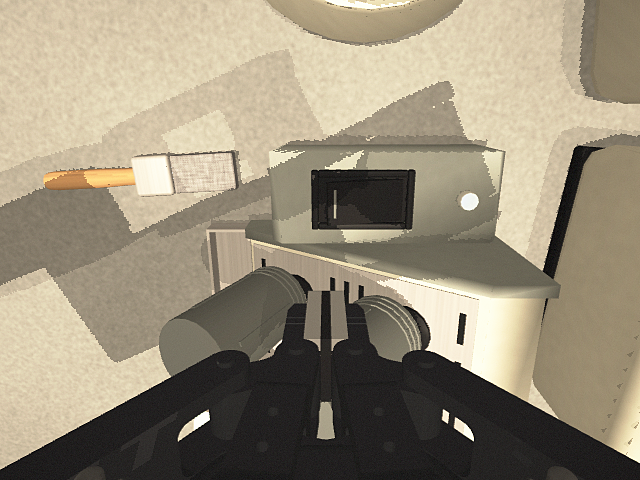

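View pics/r1top.png

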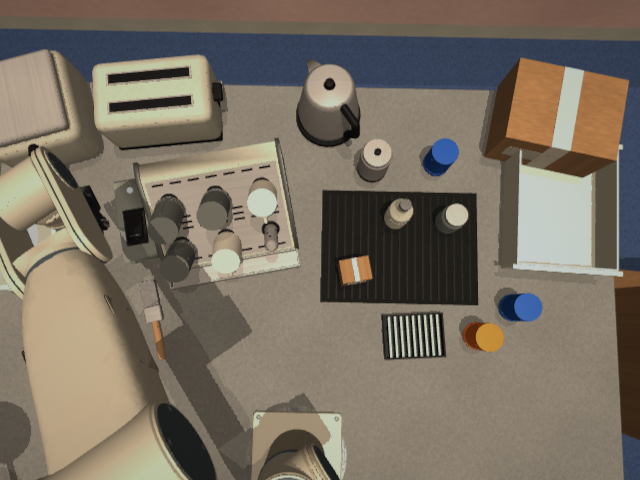

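The wrist view shows the rocker at (363,198) with its front end (left) raised. The top view shows all five cups hanging and the bystanders where they were. I'll go down just above it, then press.

>>> apply_moves([
  {"x":-0.004,"y":-0.001,"z":-0.03,"wx":0,"wy":0,"wz":0},
  {"x":-0.004,"y":-0.001,"z":-0.07,"wx":0,"wy":0,"wz":0},
  {"x":-0.004,"y":-0.001,"z":-0.11,"wx":0,"wy":0,"wz":0},
  {"x":-0.004,"y":-0.001,"z":-0.15,"wx":0,"wy":0,"wz":0},
  {"x":-0.004,"y":-0.001,"z":-0.175,"wx":0,"wy":0,"wz":0},
  {"x":-0.004,"y":-0.001,"z":-0.175,"wx":0,"wy":0,"wz":0},
  {"x":-0.004,"y":-0.001,"z":-0.175,"wx":0,"wy":0,"wz":0},
])

```text
time_s: 23.53
tool_pos: [0.5179, 0.3962, 0.1466]
tcp_rot: [3.141, -0.002, 0.197]
ft_force: [0.5, 0.9, 0.6]
width: -0.001
```

>>> apply_moves([
  {"x":0,"y":0,"z":-0.005,"wx":0,"wy":0,"wz":0},
  {"x":0,"y":0,"z":-0.01,"wx":0,"wy":0,"wz":0},
  {"x":0,"y":0,"z":-0.014,"wx":0,"wy":0,"wz":0},
  {"x":0,"y":0,"z":-0.017,"wx":0,"wy":0,"wz":0},
  {"x":0,"y":0,"z":-0.017,"wx":0,"wy":0,"wz":0},
])

```text
time_s: 23.95
tool_pos: [0.5179, 0.3965, 0.13]
tcp_rot: [-3.141, -0.002, 0.197]
ft_force: [0.2, 0.6, 1.7]
width: -0.006
```

```bash
cat > rk.py <<'E'
from ik import *
import sys
for n in ('top','side'):
    p,d=robot.read_camera(n);cv2.imwrite(f'pics/{sys.argv[1]}{n}.png',p);C=cloud(n,d)
    c=np.array([.5478,.3985,.1]);t=(C-c)@np.array([np.cos(YAW),np.sin(YAW),0]);y=(C-c)@np.array([-np.sin(YAW),np.cos(YAW),0])
    k=(abs(y)<.012)&(abs(t)<.032)&(C[...,2]>.07)&(C[...,2]<.12)
    if n=='top': print([(round(a,3),np.median(C[k&(abs(t-a)<.005)][:,2]).round(4),int((k&(abs(t-a)<.005)).sum())) for a in np.arange(-.03,.031,.01)])
c=cv2.imread(f'pics/{sys.argv[1]}top.png')[170:290,90:230];cv2.imwrite(f'pics/{sys.argv[1]}c.png',cv2.resize(c,None,fx=4,fy=4,interpolation=cv2.INTER_CUBIC))
E
python3 rk.py r2
```

```text
[(np.float64(-0.03), np.float64(0.1058), 16), (np.float64(-0.02), np.float64(0.107), 20), (np.float64(-0.01), np.float64(0.1043), 30), (np.float64(0.0), np.float64(0.1026), 31), (np.float64(0.01), np.float64(0.1004), 31), (np.float64(0.02), np.float64(0.0988), 36), (np.float64(0.03), np.float64(0.0967), 29)]
```

View pics/r2c.png

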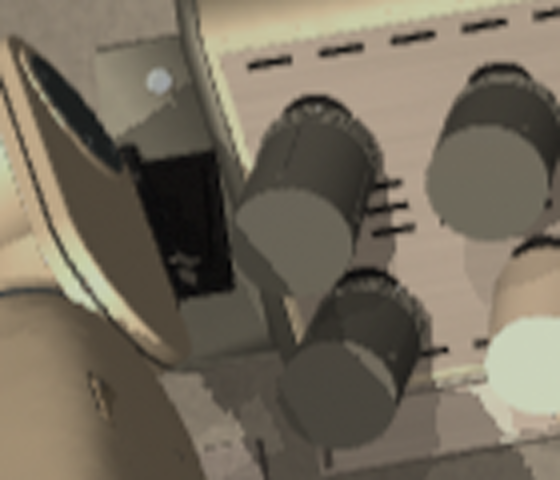

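About to touch; pressing a further 9 mm, slowly.

>>> apply_moves([
  {"x":0,"y":0,"z":-0.003,"wx":0,"wy":0,"wz":0},
  {"x":0,"y":0,"z":-0.006,"wx":0,"wy":0,"wz":0},
  {"x":0,"y":0,"z":-0.009,"wx":0,"wy":0,"wz":0},
  {"x":0,"y":0,"z":-0.009,"wx":0,"wy":0,"wz":0},
])

```text
time_s: 24.38
tool_pos: [0.5177, 0.3961, 0.1201]
tcp_rot: [3.141, -0.001, 0.197]
ft_force: [0.4, -0.3, -0.2]
width: 0.0
```

```bash
python3 rk.py r3
```

```text
[(np.float64(-0.03), np.float64(0.0972), 13), (np.float64(-0.02), np.float64(0.0982), 21), (np.float64(-0.01), np.float64(0.0997), 29), (np.float64(0.0), np.float64(0.1031), 28), (np.float64(0.01), np.float64(0.1049), 27), (np.float64(0.02), np.float64(0.1079), 36), (np.float64(0.03), np.float64(0.1086), 18)]
```

It snapped over: the front end is now at 0.097 and the back at 0.109, the reverse of before. Retreating straight up, then a last check.

>>> apply_moves([
  {"x":0,"y":0,"z":0.02,"wx":0,"wy":0,"wz":0},
  {"x":0,"y":0,"z":0.06,"wx":0,"wy":0,"wz":0},
  {"x":0,"y":0,"z":0.1,"wx":0,"wy":0,"wz":0},
  {"x":0,"y":0,"z":0.14,"wx":0,"wy":0,"wz":0},
  {"x":0,"y":0,"z":0.18,"wx":0,"wy":0,"wz":0},
  {"x":0,"y":0,"z":0.22,"wx":0,"wy":0,"wz":0},
  {"x":-0.02,"y":0,"z":0.25,"wx":0,"wy":0,"wz":0},
  {"x":-0.05,"y":0,"z":0.26,"wx":0,"wy":0,"wz":0},
  {"x":-0.08,"y":0,"z":0.26,"wx":0,"wy":0,"wz":0},
])

```text
time_s: 25.23
tool_pos: [0.4387, 0.397, 0.3847]
tcp_rot: [-3.138, -0.008, 0.196]
ft_force: [0.1, 0.8, -0.6]
width: 0.001
```

```bash
python3 rk.py r4; python3 - <<'E'
from ik import *
d=robot.read_camera('top')[1];C=cloud('top',d);w=C.reshape(-1,3);w=w[~np.isnan(w[:,0])]
ROOT['lb']=ROOT['la']+.115*XS;ROOT['sa']=ROOT['la']-.11*YS
for g,t in(('la',.13),('lc',.13),('sc',.103),('lb',.13),('sa',.103)):
  q=w-ROOT[g];h=q@NN;m=(np.hypot(q@XS,q@YS)<.025)&(abs(h-t)<.02);print(g,m.sum(),np.median(h[m]).round(4),cyl(w,ROOT[g],.02,t-.01,.033))
s=robot.state();print(s['time_s'],s['ft_force'])
E
```

```text
[(np.float64(-0.03), np.float64(0.0947), 28), (np.float64(-0.02), np.float64(0.0969), 41), (np.float64(-0.01), np.float64(0.0992), 45), (np.float64(0.0), np.float64(0.1014), 43), (np.float64(0.01), np.float64(0.1051), 44), (np.float64(0.02), np.float64(0.1069), 41), (np.float64(0.03), np.float64(0.1082), 24)]
la 373 0.1323 (array([-4.2, -0.3]), 445, 2.57)
lc 409 0.131 (array([-6.6, -0.9]), 371, 2.22)
sc 392 0.104 (array([-6.9,  0.4]), 213, 2.22)
lb 427 0.1301 (array([-13.4,  -0. ]), 580, 0.91)
sa 377 0.1031 (array([-13.1,  -0.4]), 389, 0.94)
25.3833 [-0.71751869 -0.51144947 -0.61389028]
```

View pics/r4top.png

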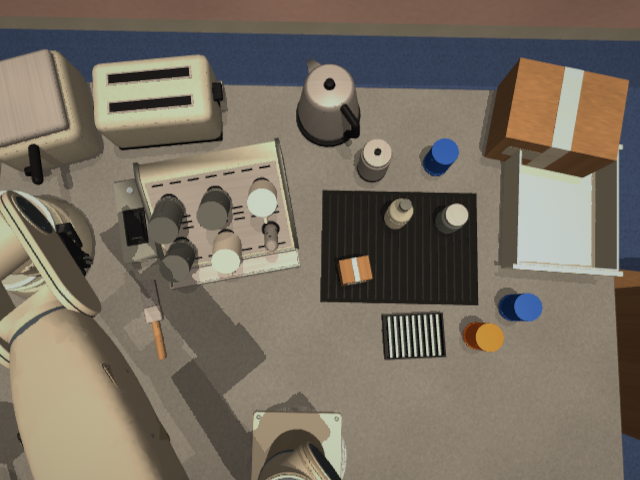

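View pics/r4side.png

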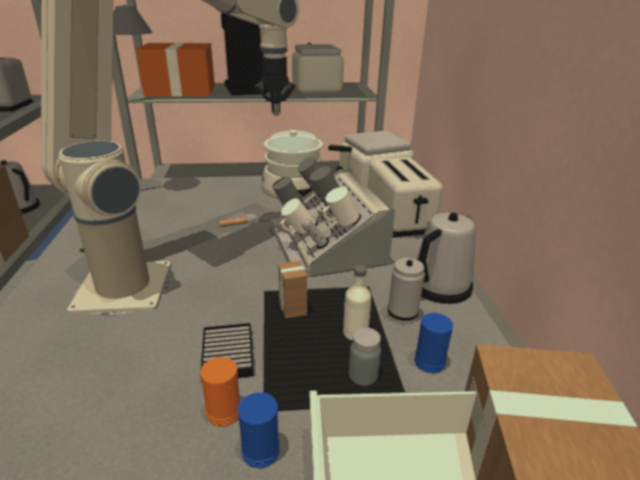

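```bash
python3 - <<'E'
from ik import *
d=robot.read_camera('top')[1];C=cloud('top',d);w=C.reshape(-1,3);w=w[~np.isnan(w[:,0])]
ROOT['lb']=ROOT['la']+.115*XS;ROOT['sa']=ROOT['la']-.11*YS
for g,t in(('la',.13),('lc',.13),('sc',.103),('lb',.13),('sa',.103)):
  q=w-ROOT[g];h=q@NN;a=q@XS;b=q@YS;m=(np.hypot(a+.005,b)<.045)&(abs(h-t)<.012)
  # robust plane h = c0+c1 a+c2 b
  A=np.c_[np.ones(m.sum()),a[m],b[m]];f=least_squares(lambda z:A@z-h[m],[t,0,0],loss='cauchy',f_scale=.0015).x
  r=abs(A@f-h[m])<.003;print(g,m.sum(),r.sum(),'tilt deg',np.degrees(np.arctan(f[1:])).round(1),'h at axis',f[0].round(4),'centre a,b',a[m][r].mean().round(4),b[m][r].mean().round(4))
  lowwall=[np.round((a[(abs(h-x)<.008)&(abs(b)<.01)&(abs(a)<.07)]).min()*1000,1) if ((abs(h-x)<.008)&(abs(b)<.01)&(abs(a)<.07)).any() else None for x in (.03,.06,.09)];print(lowwall)
E
```

```text
la 681 510 tilt deg [-9.4 -0.5] h at axis 0.132 centre a,b 0.0062 -0.0005
[np.float64(19.3), np.float64(24.0), np.float64(28.9)]
lc 739 584 tilt deg [-8.1 -0. ] h at axis 0.131 centre a,b 0.0016 -0.0017
[np.float64(19.1), np.float64(22.9), np.float64(26.9)]
sc 711 544 tilt deg [-7.9 -0.5] h at axis 0.1043 centre a,b 0.0007 -0.0001
[np.float64(19.0), np.float64(-59.2), np.float64(-57.6)]
lb 740 573 tilt deg [0.2 0.2] h at axis 0.1305 centre a,b -0.0127 -0.0003
[np.float64(17.7), np.float64(17.4), np.float64(17.0)]
sa 631 466 tilt deg [0.7 0.5] h at axis 0.1035 centre a,b -0.0118 -0.0008
[np.float64(17.2), np.float64(16.4), np.float64(-65.4)]
```

The three cups rest about 8–9° off the peg axis (wall on peg, base on tip), which the bore clearance allows, and they are stable. Base heights match home. Handing in.

```bash
python3 -c "
from plant import robot
print(robot.sign_off(), robot.state()['time_s'])"
```

```text
the job is handed in; nothing more can be done
the job is handed in; nothing more can be done
```

Both beakers and the mug hang on free pegs, and the rocker is on. I handed the job in at about 25.5 s of the 72 s. The hand-in gives no verdict.

- **Cups:** the back-left beaker from the mat went on long_c and the front-right one on long_a. The mug is on short_c, its handle pointing downslope. I pushed each one in until it met the peg tip. That took 21–23 N for two of them and 66 N on the wrist for the first beaker, more than I meant but under the 120 N limit.
- **Last checks:** the bases sit 132, 131 and 104 mm above the panel at the peg axis, against 130, 130 and 103 nominal. The two cups that already hung haven't moved, and in the last pictures nothing else appears to have moved.
- **Rocker:** I pressed it after all three hung. Its front end is now about 0.095–0.097 m high and its back about 0.108 m, the reverse of before. It stayed that way after the arm moved clear.
- **What disagreed:** my three cups sag about 8–9° off the peg axis, while the two already there sit parallel to theirs. The base still touches the tip and I put the beaker's mouth about 13 mm clear of the panel, so I left them.

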